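Turn chocolate slabs face up and load the drop-front counter case

ROBOT

A 6-joint arm with a two-finger parallel gripper is mounted at the origin on a cart in front of the work surface, level with it; the furniture and walls round the work are solid. World frame = base frame: x ahead of the robot, y to its left, z up, the work surface at z = 0. Lengths are in m, angles in rad, forces in N, time in s.
With the tool pointing down it reaches from about 0.325 to 0.85 m from the base axis. Payload 15.5 kg.
Tool frame: the origin (TCP) lies midway between the tips of the shut fingers; the grasp point (between the pads) lies 19 mm behind it; z points along the fingers, y is the line along which they close (so a half turn about z gives the same grasp; the last joint's range is limited). The gripper opens to 91 mm and grips with 3 to 60 N. Pads are 32 mm wide; open, the fingers measure 118 mm over their backs; the gripper's body (76 mm by 178 mm) begins 60 mm behind the grasp point.
Start: joints at [-1.357, 0.494, 1.345, -0, 1.302, -0.096], TCP at [0.191, -0.595, 0.214] pointing down, gripper open.
Joint ranges: [-2.91, 2.91], [-0.82, 2.16], [0.22, 2.67], [-1.22, 4.37], [0.12, 2.79], [-3.08, 3.08]. Speed limits (rad/s): [1.89, 1.89, 2.57, 3.01, 3.01, 3.01].

INTERFACE

Orientations are given as a unit quaternion [x, y, z, w].
In Python, from cell import monitor, viewer, manip gives the robot as it stands. The module is installed in compiled form; this text tells all that it offers.
- The arm moves only by the shell command python3 -m handwheel 'ROWS' [FORCE]. ROWS is JSON, a list of rows, each a list of 3 entries, a list of its own where there are three numbers: the shift along the tool's x, y, z scaled (see below), then the turn about the tool's z scaled (see below), then the opening, from 0 (shut) to 1 (fully open). A call has 1 to 5 rows; each row shifts and turns the commanded pose from where the row before left it, along the tool's axes as they then stand; what a row does not reach is not made up. The controller multiplies each number of a shift by 1 m and each number of a turn by 120 degrees. A row lasts 1/10 s, in which the tool goes at most 50 mm and 8.59 degrees, less where a joint would pass 70% of its speed; a pose out of reach is approached as far as the arm can. A call with a number of a shift or a turn outside -1 to 1 is refused whole. A call with a gripper value outside its range is refused whole. The fingers move at their own pace and stop on an object; FORCE is the grip in N (left out, the last holds). Time passes only in rows, so rows that do not move let the fingers close. It gives the time, the measured TCP pose, the force, the opening and the grip force at its end, in the units of the state.
- monitor.get_obs(): the state, without advancing time (a new reading comes with each control period).
- viewer.capture(name): name is "scene" or "top" or "wrist"; returns the picture (384x512x3 uint8, red, green, blue); there is no depth.
- viewer.camera_info(name): a dict with "fx", "fy", "cx", "cy" (pixels), "k1" (the pictures are not rectified: a ray, as slopes to the right and down, at radius r is drawn at 1 + k1 r^2 times it, then the intrinsics apply), "R" (3x3) and "t" (3): a world point X has camera coordinates R X + t. Camera axes: x right, y down, z forward; pixel columns grow to the right and rows downward; lengths in m; the calibration is good to about 2 mm. A picture is of the moment at which its call begins: read the wrist's pose just before it. camera_info takes no time and is no camera call; for the wrist camera it gives the pose at the moment of the call.
- manip.hand_in(): hands the job in; it is judged then, once.
The state is a dict: "t": time; "qpos": joint angles; "dq": joint speeds; "effort": joint torques, N m; "tcp_pos": TCP position; "orientation": TCP orientation; "contact_force": force on the tool from outside, world axes, zero at the start; "moment": the same for the moment, N m; "finger_gap": finger opening in m; "grasp_force": force on a finger pad.
Only numpy, scipy, OpenCV 4.12 (cv2) and the standard library are available. Lean on these libraries where they do the work, as an engineer would, in place of code of your own. Each camera call takes 0.05 s, during which the arm holds its last target. There are 200 camera calls.

TASK

Fill the counter case: pull its drop-down front flap open, put every chocolate slab on the table into it, lying flat with the coloured moulded side up, and then push the flap fully shut again. Slabs that lie plain dark side up must first be turned over, for which they can be tipped up against the wooden leaning rest. Leave the other goods on the table where they are.

Things in the scene. Friction and masses are not known exactly. Their poses are not given: they have to be found in the camera images.
- slab_pink_centre (a point): centre of a rigid chocolate slab, 90 long (x) x 60 wide (y) x 14 thick, 0.1 kg +-40 %: one large side moulded into 4 x 3 pink squares, the rest plain dark brown. z points out of the coloured side (z down = dark side up). Starts flat on the table, length within 0.45 rad of world x, dark side up. May be absent.
- slab_cream_centre (a point): centre of a rigid chocolate slab, 90 long (x) x 60 wide (y) x 14 thick, 0.1 kg +-40 %: one large side moulded into 4 x 3 cream-coloured squares, the rest plain dark brown. z points out of the coloured side (z down = dark side up). Starts flat on the table, length within 0.45 rad of world x, dark side up. May be absent.
- slab_green_centre (a point): centre of a rigid chocolate slab, 90 long (x) x 60 wide (y) x 14 thick, 0.1 kg +-40 %: one large side moulded into 4 x 3 light green squares, the rest plain dark brown. z points out of the coloured side (z down = dark side up). Starts flat on the table, length within 0.45 rad of world x, dark side up. May be absent.
- slab_orange_centre (a point): centre of a rigid chocolate slab, 90 long (x) x 60 wide (y) x 14 thick, 0.1 kg +-40 %: one large side moulded into 4 x 3 orange squares, the rest plain dark brown. z points out of the coloured side (z down = dark side up). Starts flat on the table, length within 0.45 rad of world x, coloured side up. May be absent.
- rest: fixed wooden leaning rest: a small wall 46 wide, its plain face toward the robot, 55 mm tall along the slope, leaning 12 deg back (away from the robot). Origin on the table at the middle of the foot of that face; x horizontal, square to the face, away from the robot; y along the wall. Table bare in front; behind: 12 mm wall, struts and base to x = 82, all under 56 high.
- rest_top (a point): middle of the top front edge of the rest's wall, 11 mm behind and 54 mm above the foot; axes as the rest's. A slab stood on end flat against the face sticks up about 35 mm beyond this edge and is 7 mm wider than the wall at each side.
- case: fixed counter case: white plinth, clear sides, back and roof, 105 deep (x) x 233 wide (y) x 82 high, open at the front (roof starts 25 behind it). Origin on the table under its centre; x to its back; front at x = -52.5. Inside: floor at z = 30, 100 deep, 48 high, split into three bays 71 wide by low rails (4 wide, 14 high, starting 14 behind the front): one slab each, length front to back, centres at y = -75, 0, 75, x about 0.
- case_hinge (a point): middle of the hinge line of the case's flap: front edge of the case floor, 30 mm above the table, 52.5 mm in front of the case's centre; axes as the case's.
- flap (a joint): angle of the clear bottom-hinged front flap: 0 = shut (upright), 1.57 = fully down (level, inner side flush with the case floor, reaching 42 mm out from the hinge line, like an oven door). Starts at 0 to 0.25. It stays where it is left; about 2 N at the bar moves it.
- flap_bar (a point): middle of the flap's handle: a round steel bar 10 thick, 80 long along the case's y, on two posts at y = +-36 beyond the flap's free edge; 85 mm from the hinge line and 6 mm outward of the flap's inner side; 38 mm gap to the flap's edge. Can be pinched from above at any flap angle; 115 mm above the table when shut, 24 mm when fully down.
- sweet_tub_0: bystander, to be left alone: white-lidded tub of sweets, 69 across x 97 high mm; origin at the centre of its underside.
- gift_box: bystander, to be left alone: pink gift box with a red ribbon, 63x63x64 mm; origin at the centre of its underside.
- sweet_box_5: bystander, to be left alone: green carton of sweets, 62x62x50 mm; origin at the centre of its underside.
- lollipop_0: bystander, to be left alone: green and white lollipop, 135 long mm; origin at the centre of its underside.
- ribbon_spool: bystander, to be left alone: pink ribbon spool, 60x92x28 mm; origin at the centre of its underside.
- sweet_box_3: bystander, to be left alone: purple and white carton of sweets, 43x101x63 mm; origin at the centre of its underside.
Things that resemble listed ones, but are neither listed nor needed, are in the scene too. What is shaped like the part that bears slab_pink_centre but red is not meant.

How it is judged:
By the outcome, as a careful person would: the job done as asked, in the order asked, and still so for the second after the job is handed in, with the robot touching nothing.
Of slab_pink, slab_cream, slab_green, slab_orange only 2 to 3 are there at a start; the rules pass over those that are not, and their reading is None.
At some moment in a run one of slab_pink, slab_cream, slab_green, slab_orange may be knocked a few centimetres aside while the robot is not near it.
Once in a run the grip may slacken for a moment while it holds something.
It also fails if it takes over 210 s, if anything falls off the work surface, if the arm or the gripper's body presses on something with over 40 N, if the wrist force passes 120 N, or if a joint passes its speed limit or range.

## Working session

There is one attempt and no reset: what is moved stays moved. The work goes in short steps, Python scripts to look and compute and a shell command to move; the robot and the scene stay as the last step left them, time stands still between calls to the robot, and variables do not carry over. Pictures are saved under pics/ and viewed, at most 14 in all, crops included, and the job is handed in when it is done.

```bash
mkdir -p pics; ls
cat > h.py <<'E'
import numpy as np, cv2
from cell import monitor, viewer, manip
from scipy.spatial.transform import Rotation as Ro
def cap(n,f=None):
    ci=viewer.camera_info(n); im=viewer.capture(n)
    if f: cv2.imwrite('pics/'+f,im[:,:,::-1])
    return im,ci
def ray(ci,u,v):
    d=np.array([(u-ci['cx'])/ci['fx'],(v-ci['cy'])/ci['fy']]); s=d.copy()
    for _ in range(20): s=d/(1+ci['k1']*(s@s))
    R=np.array(ci['R']);t=np.array(ci['t']); o=-R.T@t; w=R.T@np.array([s[0],s[1],1]); return o,w
def onz(ci,u,v,z):
    o,w=ray(ci,u,v); return o+w*(z-o[2])/w[2]
def proj(ci,X):
    c=np.array(ci['R'])@np.array(X)+np.array(ci['t']); s=c[:2]/c[2]; s=s*(1+ci['k1']*(s@s)); return np.array([s[0]*ci['fx']+ci['cx'],s[1]*ci['fy']+ci['cy']])
def tri(a,b):
    (o1,w1),(o2,w2)=a,b
    A=np.stack([w1,-w2],1); k=np.linalg.lstsq(A,o2-o1,rcond=None)[0]
    p,q=o1+k[0]*w1,o2+k[1]*w2; return (p+q)/2,np.linalg.norm(p-q)
E
python3 - <<'E'
from h import *
for n in('scene','top'):
    im,ci=cap(n,n+'0.png'); print(n,{k:np.round(v,3).tolist() for k,v in ci.items()})
    R=np.array(ci['R']);print(-R.T@np.array(ci['t']))
print(monitor.get_obs())
a=cv2.imread('pics/scene0.png');b=cv2.imread('pics/top0.png')
for n,i in(('s',a),('t',b)): cv2.imwrite(f'pics/{n}0b.png',cv2.resize(i,(800,600),interpolation=cv2.INTER_CUBIC))
E
```

```text
pics
scene {'fx': 363.536, 'fy': 363.536, 'cx': 251.953, 'cy': 182.939, 'k1': -0.115, 'R': [[-0.847, -0.532, 0.002], [-0.406, 0.644, -0.649], [0.344, -0.55, -0.761]], 't': [0.41, 0.305, 1.214]}
[0.05286611 0.68993514 1.12114361]
top {'fx': 355.731, 'fy': 355.731, 'cx': 257.84, 'cy': 189.637, 'k1': -0.08, 'R': [[-0.015, -1.0, -0.001], [-0.998, 0.015, -0.069], [0.069, 0.0, -0.998]], 't': [-0.065, 0.524, 1.266]}
[ 0.43463183 -0.07292407  1.29958714]
{'t': 0.1, 'qpos': array([-1.35649436e+00,  4.94129573e-01,  1.34603332e+00, -1.19612814e-05,
        1.30245952e+00, -9.55113311e-02]), 'dq': array([ 0.0008847 , -0.0017375 , -0.00143225,  0.0003864 , -0.00017232,
        0.00135146]), 'effort': array([ 3.10930081e-03, -8.80238557e+01, -3.82545662e+01,  7.08059384e-02,
        4.81476425e-02, -1.50679955e-05]), 'tcp_pos': array([ 0.19047681, -0.5949427 ,  0.21340472]), 'orientation': array([ 9.88025562e-01,  1.54289417e-01, -3.63188488e-05, -5.13625376e-04]), 'contact_force': array([0.51644642, 0.1860288 , 0.04604327]), 'moment': array([ 0.00905923, -0.00088878, -0.048073  ]), 'grasp_force': 0.0, 'finger_gap': 0.09125070848559332}
```

View pics/s0b.png

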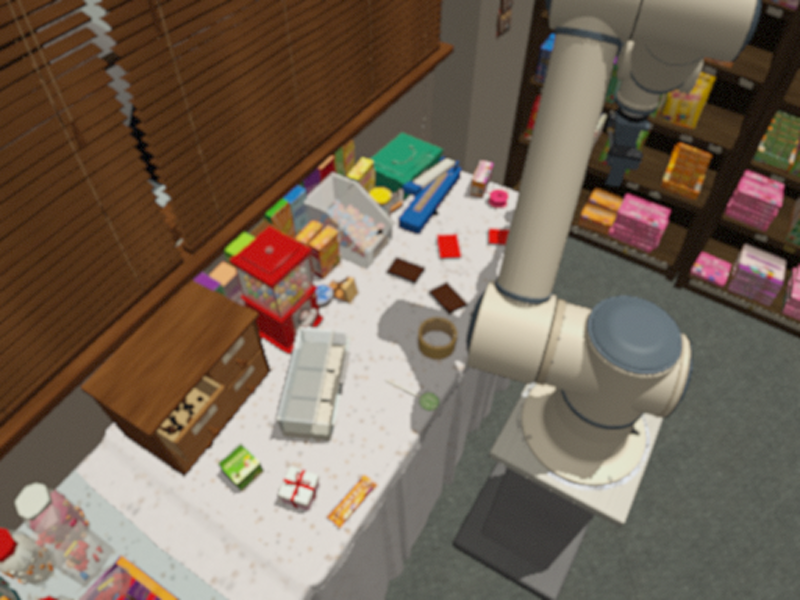

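View pics/t0b.png

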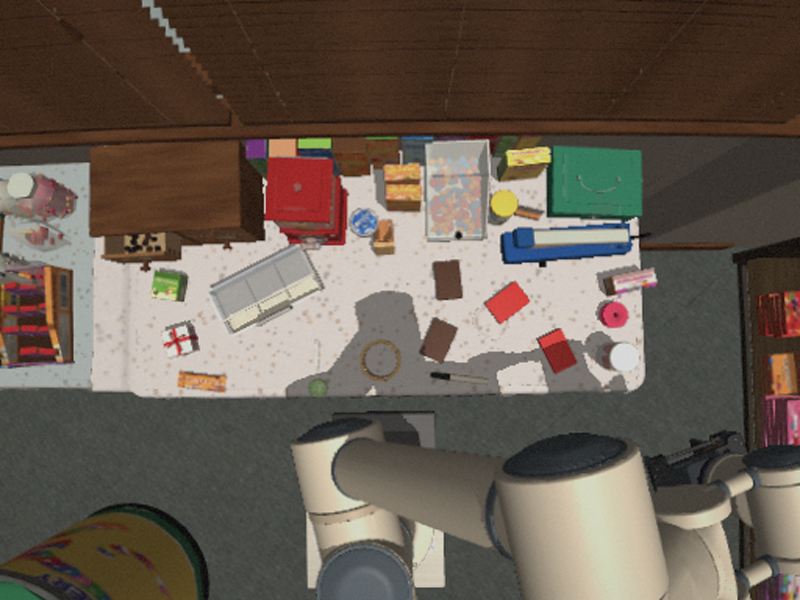

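The top view shows two dark slabs at (448,279) and (438,340), and two red look-alikes at (508,302) and (557,350). The flapped case is at (266,290) and the likely wooden rest at (384,237). I'll enlarge this region to confirm.

Run:
```python
import cv2
b=cv2.imread('pics/top0.png'); c=b[130:250,125:400]
cv2.imwrite('pics/c1.png',cv2.resize(c,(800,350),interpolation=cv2.INTER_CUBIC))
a=cv2.imread('pics/scene0.png'); c=a[130:290,160:350]
cv2.imwrite('pics/c2.png',cv2.resize(c,(712,600),interpolation=cv2.INTER_CUBIC))
```

```text
(no output)
```

View pics/c1.png

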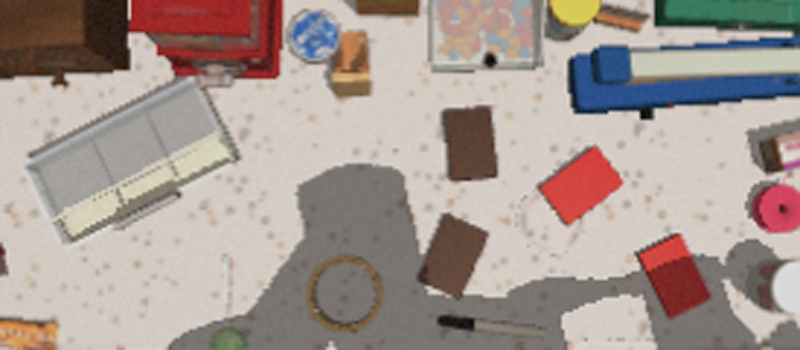

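View pics/c2.png

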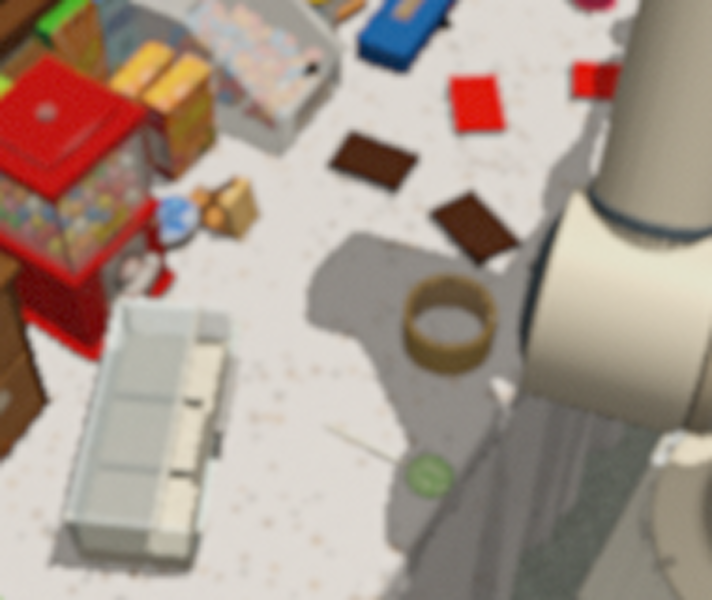

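Only two slabs are present, both dark side up. They are the plain dark ones at crop (470,143) and (454,256). The two red pieces have their red side up, so they are the excluded look-alikes. The wooden rest is at crop (352,65), and the case flap with its bar is at (150,195). Next I'll measure these.

```bash
cat >> h.py <<'E'
def dark(im,ci,box=None,z=0.014,amin=150):
    "dark brown slab outlines: centre, yaw of long axis, size"
    h=cv2.cvtColor(im,cv2.COLOR_RGB2HSV); i=im.astype(int)
    m=((h[...,2]<110)&(i[...,0]-i[...,2]>12)&(i[...,0]>i[...,1]+6)).astype(np.uint8)*255
    m=cv2.morphologyEx(m,cv2.MORPH_OPEN,np.ones((3,3)))
    out=[]
    for c in cv2.findContours(m,cv2.RETR_EXTERNAL,cv2.CHAIN_APPROX_NONE)[0]:
        if cv2.contourArea(c)<amin: continue
        p=np.array([onz(ci,u,v,z)[:2] for u,v in c[:,0]])
        out.append((c[:,0].mean(0),)+rect(p))
    return out
def rect(p):
    (cx,cy),(w,h),a=cv2.minAreaRect((p*1000).astype(np.float32))
    if w<h: w,h,a=h,w,a+90
    a=(a+90)%180-90
    return (round(cx/1000,4),round(cy/1000,4)),(round(w),round(h)),round(a,1)
E
python3 - <<'E'
from h import *
ci=viewer.camera_info('top');im=cv2.imread('pics/top0.png')[:,:,::-1]
for o in dark(im,ci): 
    if o[2][0]<150: print(o)
f=lambda u,v:(u/2.909+125,v/2.909+130)
for n,p,z in[('rest foot L',(336,97),0),('rest foot R',(371,94),0),('rest top L',(335,67),.054),('rest top R',(369,64),.054),
 ('case backL',(27,160),.082),('backR',(198,82),.082),('frontL',(68,243),.03),('frontR',(240,160),.03),('barL',(118,218),.115),('barR',(180,195),.115)]:
    q=onz(ci,*f(*p),z); print(n,np.round(q,3))
E
```

```text
(array([ 19.96875  , 224.2578125]), (0.4122, 0.8202), (118, 66), -87.5)
(array([280.27142857, 217.15714286]), (0.4226, -0.1514), (89, 59), -24.3)
(array([286.16216216, 179.02702703]), (0.5607, -0.176), (86, 58), 5.1)
rest foot L [ 0.623 -0.01   0.   ]
rest foot R [ 0.626 -0.054  0.   ]
rest top L [ 0.652 -0.012  0.054]
rest top R [ 0.655 -0.053  0.054]
case backL [0.541 0.356 0.082]
backR [0.631 0.15  0.082]
frontL [0.442 0.322 0.03 ]
frontR [0.542 0.108 0.03 ]
barL [0.47  0.237 0.115]
barR [0.495 0.165 0.115]
```

```bash
cat > go.py <<'E'
import sys; from h import *
# usage: go.py x y z yaw ; prints turn (in /120deg) then tool-frame shift after the turn
a=[float(v) for v in sys.argv[1:]]
def go(x,y,z,yaw=None):
    o=monitor.get_obs(); R=Ro.from_quat(o['orientation']).as_matrix(); y0=np.degrees(np.arctan2(R[1,0],R[0,0]))
    if yaw is None: yaw=y0
    d=(yaw-y0+180)%360-180; t=np.radians(yaw)
    Rt=np.array([[np.cos(t),np.sin(t),0],[np.sin(t),-np.cos(t),0],[0,0,-1]])
    s=Rt.T@(np.array([x,y,z])-o['tcp_pos'])
    print('t %.1f'%o['t'],'tcp',np.round(o['tcp_pos'],4),'yaw %.1f'%y0,'gap %.4f'%o['finger_gap'],'F',np.round(o['contact_force'],1),'grip %.1f'%o['grasp_force'],'q6 %.2f'%o['qpos'][5])
    print('  turn',round(-d/120,4),'deg',round(d,1),' shift',np.round(s,4),' len',round(np.linalg.norm(s),3))
if __name__=='__main__': go(*a)
E
python3 -m handwheel '[[[0,0,-0.04],0,1],[[0,0,-0.04],0,1],[[0,0,-0.04],0,1],[[0,0,0],-0.07,1],[[0,0,0],-0.07,1]]'
for i in 1 2; do python3 -m handwheel '[[[0,0,0],-0.07,1],[[0,0,0],-0.07,1],[[0,0,0],-0.07,1],[[0,0,0],-0.07,1],[[0,0,0],-0.07,1]]' ; done
python3 go.py 0.45 0.18 0.33 114.5; python3 go.py 0.45 -0.15 0.33
```

```text
t: 0.6
tcp_pos: [0.1906, -0.5956, 0.3351]
orientation: [0.954, 0.3, -0.0, 0.001]
contact_force: [-0.6, 0.4, -0.6]
finger_gap: 0.0912
grasp_force: 0.0
t: 1.1
tcp_pos: [0.1905, -0.595, 0.3335]
orientation: [0.783, 0.622, 0.0, -0.0]
contact_force: [-0.5, -0.7, 0.0]
finger_gap: 0.0914
grasp_force: 0.0
t: 1.6
tcp_pos: [0.1905, -0.5951, 0.3335]
orientation: [0.508, 0.861, 0.0, -0.0]
contact_force: [-0.7, 0.1, -0.2]
finger_gap: 0.0909
grasp_force: 0.0
t 1.6 tcp [ 0.1905 -0.5951  0.3335] yaw 118.9 gap 0.0909 F [-0.7  0.1 -0.2] grip 0.0 q6 -1.86
  turn 0.0366 deg -4.4  shift [0.5977 0.5576 0.0035]  len 0.817
t 1.6 tcp [ 0.1905 -0.5951  0.3335] yaw 118.9 gap 0.0909 F [-0.7  0.1 -0.2] grip 0.0 q6 -1.86
  turn -0.0 deg 0.0  shift [0.2643 0.4423 0.0035]  len 0.515
```

```bash
python3 -m handwheel '[[[0.024,0.04,0],0.0366,1],[[0.024,0.04,0],0,1],[[0.024,0.04,0],0,1],[[0.024,0.04,0],0,1],[[0.024,0.04,0],0,1]]' >/dev/null
python3 -m handwheel '[[[0.024,0.04,0],0,1],[[0.024,0.04,0],0,1],[[0.024,0.04,0],0,1],[[0.024,0.04,0],0,1],[[0.024,0.04,0],0,1]]'
python3 - <<'E'
from h import *
import go
im,ci=cap('top','top1.png')
for o in dark(im,ci): 
    if o[2][0]<150: print(o)
im,ci=cap('wrist','w1.png'); R=np.array(ci['R']); print(-R.T@np.array(ci['t']),R.round(2).tolist())
for n,p in [('slab1',(.4226,-.1514,.014)),('slab2',(.5607,-.176,.014))]: print(proj(ci,p))
go.go(.45,.18,.33,114.5)
E
```

```text
t: 2.6
tcp_pos: [0.4549, -0.2088, 0.3338]
orientation: [0.544, 0.839, -0.0, -0.0]
contact_force: [0.3, -0.1, -0.7]
finger_gap: 0.0914
grasp_force: 0.0
(array([ 20.13492063, 224.23809524]), (0.412, 0.8202), (119, 66), -87.4)
(array([ 13.25675676, 204.47297297]), (0.4829, 0.8461), (121, 30), 89.5)
(array([284.22222222, 177.93055556]), (0.561, -0.1734), (88, 55), -1.1)
[ 0.4270255  -0.13562468  0.50434284] [[0.91, 0.41, 0.0], [0.4, -0.88, 0.27], [0.11, -0.24, -0.96]]
[250.37587555 108.06093991]
[327.67259629 162.33860763]
t 2.7 tcp [ 0.4564 -0.2064  0.3337] yaw 114.4 gap 0.0910 F [-0.7 -0.1 -0.1] grip 0.0 q6 -0.97
  turn -0.0006 deg 0.1  shift [0.3543 0.1544 0.0037]  len 0.386
```

```bash
python3 -m handwheel '[[[0.044,0.0194,0],0,1],[[0.044,0.0194,0],0,1],[[0.044,0.0194,0],0,1],[[0.044,0.0194,0],0,1],[[0.044,0.0194,0],0,1]]' >/dev/null
python3 -m handwheel '[[[0.044,0.0194,0],0,1],[[0.044,0.0194,0],0,1],[[0,0,0],0,1]]'
python3 - <<'E'
from h import *
import go
im,ci=cap('wrist','w2.png'); 
cv2.imwrite('pics/w2b.png',cv2.resize(im[:,:,::-1],(800,600),interpolation=cv2.INTER_CUBIC))
im,ci=cap('top','top2.png')
for o in dark(im,ci): 
    if o[2][0]<100: print(o)
E
```

```text
t: 3.5
tcp_pos: [0.4514, 0.1304, 0.3337]
orientation: [0.541, 0.841, 0.0, -0.001]
contact_force: [-0.7, -1.5, -0.0]
finger_gap: 0.0914
grasp_force: 0.0
(array([ 20.03174603, 218.79365079]), (0.4279, 0.8184), (98, 35), -85.6)
(array([280.20289855, 217.24637681]), (0.4226, -0.1516), (89, 58), -25.4)
(array([286.16216216, 179.04054054]), (0.5605, -0.176), (87, 58), 5.1)
```

View pics/w2b.png

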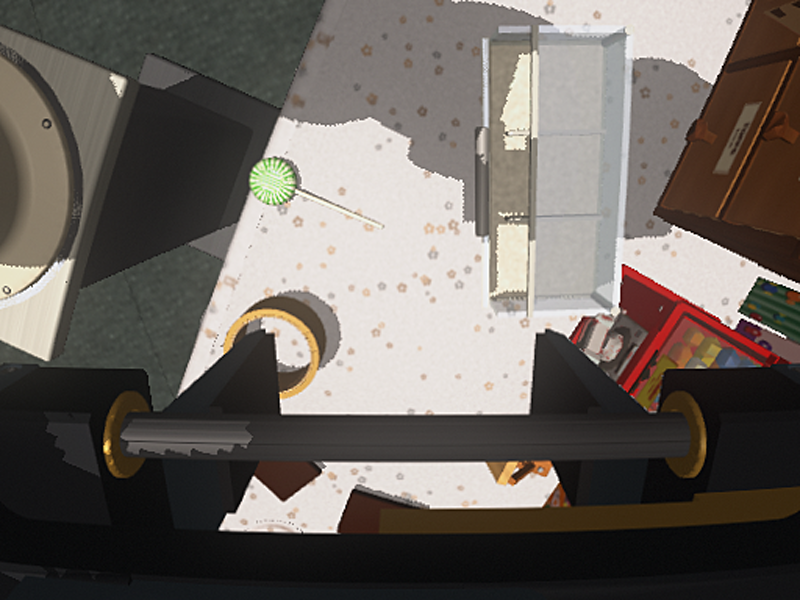

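The wrist view shows the case with rails from about (505,131) to (605,133) and (497,216) to (600,215). The bar runs vertically from (482,128) to (480,236).

Run:
```python
from h import *
cw=viewer.camera_info('wrist');ct=viewer.camera_info('top')
k=800/512
P=lambda u,v,z: onz(cw,u/k,v/k,z)
a,b,c,d=[P(*p,.044) for p in[(503,131),(605,133),(497,216),(600,215)]]
print('rails',[q.round(3).tolist() for q in(a,b,c,d)])
x=(b-a)/np.linalg.norm(b-a);x2=(d-c)/np.linalg.norm(d-c);w=(a-c)
print('yaw',[np.degrees(np.arctan2(v[1],v[0])) for v in(x,x2,b-d,a-c)],np.linalg.norm(a-c),np.linalg.norm(b-d))
# roof front edge line at x=-27.5, z=.082 ; outer corners
for n,p,z in[('roof front far',(535,30),.082),('roof front near',(530,315),.082),('backfar',(630,30),.082),('backnear',(615,302),.082),('barfar',(482,128),.115),('barnear',(480,236),.115)]:
    print(n,P(*p,z).round(3))
# triangulated with top crop c1 points
f=lambda u,v:(u/2.909+125,v/2.909+130)
for n,p,q in[('backfar',(630,30),(27,160)),('backnear',(615,302),(198,82)),('barnear',(480,236),(180,196)),('barfar',(482,128),(118,218))]:
    X,e=tri(ray(cw,p[0]/k,p[1]/k),ray(ct,*f(*q)));print(n,X.round(3),round(e,4))
```

```text
rails [[0.49, 0.248, 0.044], [0.572, 0.285, 0.044], [0.518, 0.181, 0.044], [0.602, 0.22, 0.044]]
yaw [np.float64(24.34579530380669), np.float64(25.394520597908087), np.float64(115.5082188576256), np.float64(112.52370985165231)] 0.07287731730236849 0.07115122647410935
roof front far [0.473 0.322 0.082]
roof front near [0.574 0.118 0.082]
backfar [0.54  0.355 0.082]
backnear [0.637 0.159 0.082]
barfar [0.465 0.235 0.115]
barnear [0.498 0.164 0.115]
backfar [0.542 0.358 0.076] 0.001
backnear [0.635 0.155 0.078] 0.0098
barnear [0.495 0.164 0.125] 0.003
barfar [0.468 0.237 0.112] 0.0053
```

```bash
python3 go.py 0.480 0.200 0.200 114.7
```

```text
t 3.6 tcp [0.4519 0.1265 0.3336] yaw 114.3 gap 0.0914 F [-0.4 -0.4  0.2] grip 0.0 q6 -0.28
  turn -0.0033 deg 0.4  shift [0.055  0.0563 0.1336]  len 0.155
```

```bash
python3 -m handwheel '[[[0.014,0.014,0.033],-0.003,0.45],[[0.014,0.014,0.033],0,0.45],[[0.014,0.014,0.033],0,0.45],[[0.014,0.014,0.033],0,0.45],[[0,0,0],0,0.45]]' 15 >/dev/null; python3 -m handwheel '[[[0,0,0],0,0.45],[[0,0,0],0,0.45]]' >/dev/null;  python3 - <<'E'
from h import *
import go
go.go(.48,.2,.098,114.7)
im,cw=cap('wrist','w3.png'); print(proj(cw,(.48,.2,.114)))
cv2.imwrite('pics/w3b.png',im[:,:,::-1])
E
```

```text
t 4.3 tcp [0.4807 0.199  0.2031] yaw 114.4 gap 0.0413 F [-0.2 -0.8  0.7] grip 0.0 q6 -0.15
  turn -0.0021 deg 0.3  shift [ 0.0012 -0.0002  0.1051]  len 0.105
[257.6891909  192.30496929]
```

View pics/w3b.png

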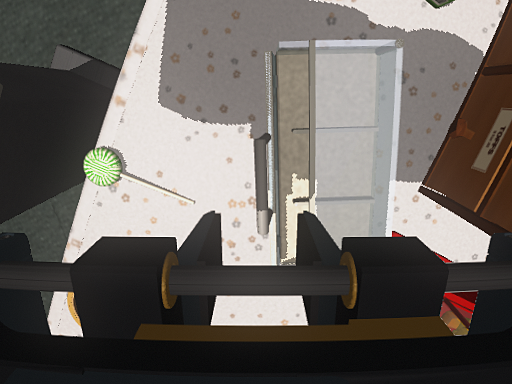

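The bar's middle shows at (263,186), within a few mm of the prediction at (258,192). I'll descend and pinch it.

```bash
python3 -m handwheel '[[[0.002,0.003,0.035],0,0.45],[[0,0,0.035],0,0.45],[[0,0,0.035],0,0.45],[[0,0,0],0,0.45],[[0,0,0],0,0]]' 8; python3 -m handwheel '[[[0,0,0],0,0],[[0,0,0],0,0],[[0,0,0],0,0]]'
python3 - <<'E'
import numpy as np
c,s=np.cos(np.radians(24.7)),np.sin(np.radians(24.7))
for th in np.arange(0,1.6,.157):
    print(round(th,2),'x',(-85*np.sin(th)-6*np.cos(th)).round(1),'z',(30+85*np.cos(th)-6*np.sin(th)-19).round(1))
E
```

```text
t: 4.85
tcp_pos: [0.4824, 0.2028, 0.0982]
orientation: [0.541, 0.841, 0.0, 0.0]
contact_force: [-0.0, -0.5, 0.6]
finger_gap: 0.0355
grasp_force: 0.0
t: 5.15
tcp_pos: [0.4825, 0.2033, 0.0981]
orientation: [0.541, 0.841, 0.001, 0.001]
contact_force: [-1.1, -1.1, 1.2]
finger_gap: 0.012
grasp_force: 0.8
0.0 x -6.0 z 96.0
0.16 x -19.2 z 94.0
0.31 x -32.0 z 90.0
0.47 x -43.9 z 84.0
0.63 x -54.8 z 76.3
0.78 x -64.3 z 66.9
0.94 x -72.3 z 56.1
1.1 x -78.4 z 44.3
1.26 x -82.7 z 31.6
1.41 x -84.9 z 18.4
1.57 x -85.0 z 5.1
```

```bash
python3 -m handwheel '[[[0,0,0],0,0],[[0,-0.0175,0.005],0,0],[[0,-0.012,0.006],0,0],[[0,-0.011,0.0077],0,0],[[0,-0.0095,0.0095],0,0]]' 8 | grep -E 'tcp|force|gap'; python3 -m handwheel '[[[0,-0.008,0.0108],0,0],[[0,-0.006,0.0118],0,0],[[0,-0.0043,0.0127],0,0],[[0,-0.0022,0.0132],0,0],[[0,0,0.0133],0,0]]'| grep -E 'tcp|force|gap';python3 -m handwheel '[[[0,0,0.002],0,0],[[0,0,0],0,0]]'
```

```text
tcp_pos: [0.4374, 0.1823, 0.0692]
contact_force: [7.8, -3.6, -3.2]
finger_gap: 0.0103
grasp_force: 7.9
tcp_pos: [0.4211, 0.1747, 0.0075]
contact_force: [7.5, 4.4, 11.5]
finger_gap: 0.0103
grasp_force: 8.0
t: 6.35
tcp_pos: [0.421, 0.1748, 0.0053]
orientation: [0.541, 0.841, 0.002, 0.002]
contact_force: [8.8, 3.8, -0.6]
finger_gap: 0.0102
grasp_force: 8.0
```

```bash
python3 -m handwheel '[[[0,0,0],0,0.4],[[0,0,0],0,0.4],[[0,0,0],0,0.4],[[0,0,-0.05],0,0.4],[[0,0,-0.05],0,0.4]]'|head -1; python3 -m handwheel '[[[0,0,-0.05],0,0.4],[[0,0,-0.05],0,0.4],[[0,0,-0.05],0,1],[[0,0,0],0,1]]'|head -2
python3 - <<'E'
from h import *
import go
im,cw=cap('wrist','w4.png')
im,ct=cap('top','t4.png')
for o in dark(im,ct): 
    if o[2][0]<100: print(o)
c=im[130:250,125:330]
cv2.imwrite('pics/t4b.png',cv2.resize(c[:,:,::-1],(800,468),interpolation=cv2.INTER_CUBIC))
go.go(.48,-.09,.28,0)
E
```

```text
t: 6.85
t: 7.25
tcp_pos: [0.4201, 0.1746, 0.2608]
(array([280.17391304, 217.24637681]), (0.4228, -0.1515), (89, 59), -24.3)
(array([286.16216216, 179.02702703]), (0.5607, -0.176), (87, 58), 5.1)
t 7.3 tcp [0.4178 0.174  0.2558] yaw 114.5 gap 0.0576 F [-0.1  0.1 -0.8] grip 0.0 q6 -0.17
  turn 0.9543 deg -114.5  shift [ 0.0622  0.264  -0.0242]  len 0.272
```

View pics/t4b.png

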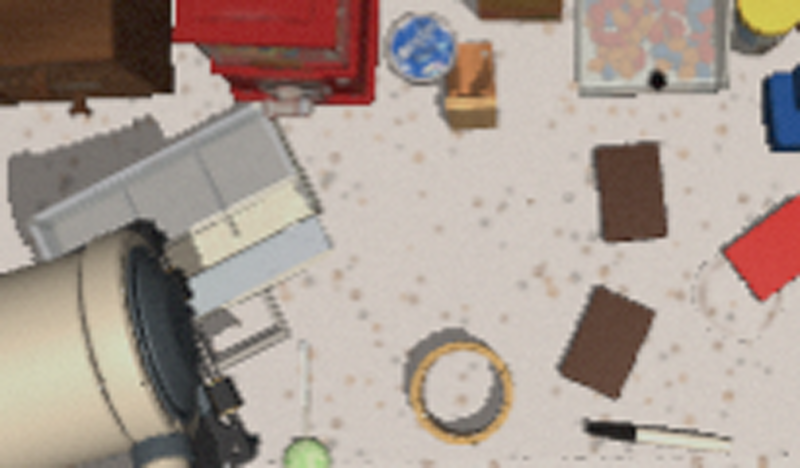

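The flap lies flat, with the bar at (245,325). The rest's face runs from its top edge (448–497,97) to its foot (450,130)–(497,126).

```bash
for i in 1 2; do python3 -m handwheel '[[[0,0,0],0.07,1],[[0,0,0],0.07,1],[[0,0,0],0.07,1],[[0,0,0],0.07,1],[[0,0,0],0.07,1]]' >/dev/null; done
python3 -m handwheel '[[[0,0,0],0.07,1],[[0,0,0],0.07,1],[[0,0,0],0.07,1],[[0,0,0],0,1]]' |head -1
python3 - <<'E'
from h import *
import go
ct=viewer.camera_info('top')
f=lambda p:(p[0]/3.902+125,p[1]/3.902+130)
for p,z in[((450,130),0),((497,126),0),((448,97),.054),((497,96),.054)]: print(onz(ct,*f(p),z).round(4))
go.go(.52,-.179,.256,5)
E
```

```text
t: 8.75
[ 0.6227 -0.0092  0.    ]
[ 0.6259 -0.0537  0.    ]
[ 0.6451 -0.0104  0.054 ]
[ 0.6453 -0.0548  0.054 ]
t 8.8 tcp [0.4168 0.1737 0.2534] yaw 5.1 gap 0.0911 F [ 0.4  0.3 -0.1] grip 0.0 q6 1.74
  turn 0.0012 deg -0.1  shift [ 0.0721  0.3603 -0.0026]  len 0.367
```

```bash
python3 -m handwheel '[[[0.013,0.046,-0.009],0,1],[[0.013,0.046,-0.009],0,1],[[0.013,0.046,-0.009],0,1],[[0.013,0.046,-0.009],0,1],[[0.013,0.046,-0.009],0,1]]' >/dev/null
python3 -m handwheel '[[[0,0,0],0,1]]' >/dev/null
python3 - <<'E'
from h import *
import go
im,cw=cap('wrist','w5.png'); print(proj(cw,(.625,-.032,0)))
go.go(.52,-.179,.256,5)
for o in dark(im,cw): print(o)
cv2.imwrite('pics/w5b.png',cv2.resize(im[:,:,::-1],(800,600),interpolation=cv2.INTER_CUBIC))
E
```

```text
[250.06047156  65.42136542]
t 9.4 tcp [ 0.5042 -0.0514  0.299 ] yaw 5.4 gap 0.0912 F [-0.1  0.3 -1. ] grip 0.0 q6 1.26
  turn 0.0032 deg -0.4  shift [0.0046 0.1285 0.043 ]  len 0.136
(array([377.34622144, 329.36203866]), (0.2371, -0.2928), (479, 43), -84.6)
(array([438.51612903, 277.41935484]), (0.3362, -0.3584), (108, 41), 19.6)
(array([ 78.54304636, 277.82781457]), (0.2831, 0.213), (108, 43), -8.7)
(array([224.56338028, 254.07042254]), (0.352, -0.0176), (80, 46), 84.0)
(array([231.74418605, 215.34108527]), (0.4142, -0.0247), (84, 35), 83.1)
(array([322.05952381, 216.45238095]), (0.4246, -0.1542), (89, 58), -25.4)
(array([354.00980392, 120.82843137]), (0.5636, -0.1788), (88, 59), 4.9)
(array([247.15189873,  56.55696203]), (0.6328, -0.0296), (40, 20), -84.8)
(array([80.88181818, 13.45454545]), (0.6721, 0.1976), (51, 15), 86.9)
(array([487.42537313,  24.7238806 ]), (0.7103, -0.3473), (76, 33), 58.6)
(array([142.22594142,  15.89958159]), (0.6749, 0.117), (104, 38), -86.6)
(array([21.10606061, 12.15151515]), (0.6757, 0.2823), (73, 33), 89.4)
```

View pics/w5b.png

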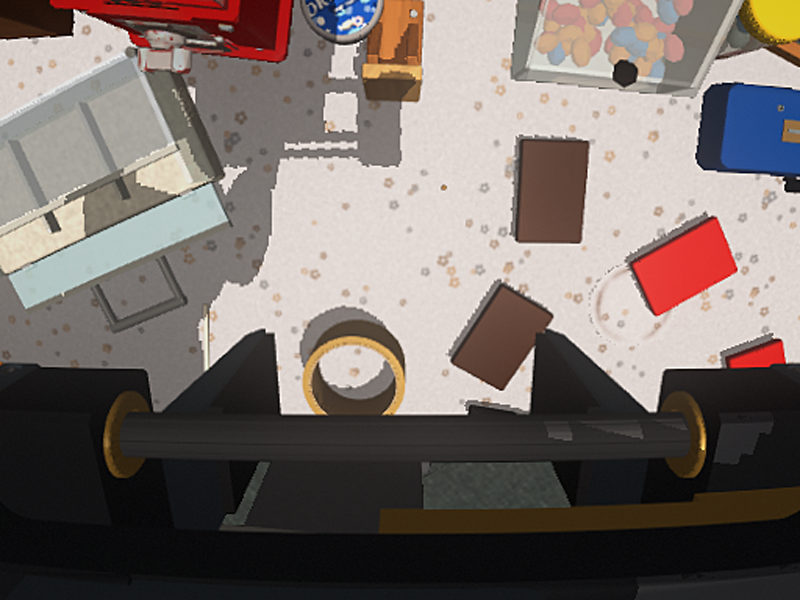

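The wrist view shows the rest with its face foot at (365,98)–(421,101). The dark slabs are at (552,190) and (502,336).

Run:
```python
from h import *
cw=viewer.camera_info('wrist');k=800/512
for p,z in[((365,98),0),((421,101),0),((363,64),.054),((422,70),.054)]: print(onz(cw,p[0]/k,p[1]/k,z).round(4))
import go
go.go(.527,-.181,.08,5);
```

```text
[ 0.6247 -0.0069  0.    ]
[ 0.6266 -0.055   0.    ]
[ 0.6442 -0.0078  0.054 ]
[ 0.644  -0.0524  0.054 ]
t 9.4 tcp [ 0.5042 -0.0514  0.299 ] yaw 5.4 gap 0.0912 F [-0.1  0.3 -1. ] grip 0.0 q6 1.26
  turn 0.0032 deg -0.4  shift [0.0114 0.1311 0.219 ]  len 0.256
```

```bash
python3 -m handwheel '[[[0.002,0.026,0.035],0.003,1],[[0.002,0.026,0.035],0,1],[[0.002,0.026,0.035],0,1],[[0.002,0.026,0.035],0,1],[[0.003,0.027,0.035],0,1]]' >/dev/null
python3 -m handwheel '[[[0,0,0.04],0,1],[[0,0,0.035],0,1],[[0,0,0.035],0,1],[[0,0,0.01],0,1]]'
python3 go.py .527 -.181 .004 5
```

```text
t: 10.3
tcp_pos: [0.5236, -0.1764, 0.0015]
orientation: [0.999, 0.045, -0.003, -0.002]
contact_force: [-0.1, -0.7, 0.1]
finger_gap: 0.0913
grasp_force: 0.0
t 10.3 tcp [ 0.5236 -0.1764  0.0015] yaw 5.2 gap 0.0913 F [-0.1 -0.7  0.1] grip 0.0 q6 1.05
  turn 0.0015 deg -0.2  shift [ 0.003   0.0049 -0.0025]  len 0.006
```

```bash
python3 -m handwheel '[[[0.003,0.004,-0.002],0,0.6],[[0,0,0],0,0.6],[[0,0,0],0,0.6],[[0,0,0],0,0.6],[[0,0,0],0,0.6]]' 15 |tail -2
python3 -m handwheel '[[[0,0,0],0,0.55],[[0,0,0],0,0.55],[[0,0,0],0,0.55],[[0,0,0],0,0.55]]' 15
python3 go.py .527 -.181 .004 5
```

```text
finger_gap: 0.06
grasp_force: 15.0
t: 11.2
tcp_pos: [0.5301, -0.1825, 0.0081]
orientation: [0.999, 0.043, 0.001, 0.0]
contact_force: [-0.9, 1.1, 11.5]
finger_gap: 0.0598
grasp_force: 15.0
t 11.2 tcp [ 0.5301 -0.1825  0.0081] yaw 5.0 gap 0.0598 F [-0.9  1.1 11.5] grip 15.0 q6 1.05
  turn -0.0003 deg 0.0  shift [-0.003  -0.0017  0.0041]  len 0.005
```

```bash
python3 -m handwheel '[[[0,0,-0.01],0,0.55],[[0,0,-0.02],0,0.55],[[0,-0.03,0],0.025,0.55],[[0,-0.03,0],0,0.55],[[0,-0.03,0],0,0.55]]' 20 |tail -2
python3 -m handwheel '[[[0,-0.03,0],0,0.55],[[0,-0.03,0],0,0.55],[[0,0,0],0,0.55]]' 20 |tail -2
python3 - <<'E'
from h import *
import go
im,ci=cap('scene','s5.png'); u,v=proj(ci,(.58,-.03,.03)).astype(int); print(u,v)
cv2.imwrite('pics/s5b.png',cv2.resize(im[v-45:v+45,u-60:u+60,::-1],(600,450),interpolation=cv2.INTER_CUBIC))
go.go(.533,-.031,.03,2)
E
```

```text
finger_gap: 0.0598
grasp_force: 20.0
finger_gap: 0.0599
grasp_force: 20.0
235 190
t 12.1 tcp [ 0.5228 -0.0311  0.0377] yaw 2.1 gap 0.0595 F [ 0.4 -0.1 -1.3] grip 20.0 q6 1.36
  turn 0.0009 deg -0.1  shift [0.0102 0.0002 0.0077]  len 0.013
```

View pics/s5b.png

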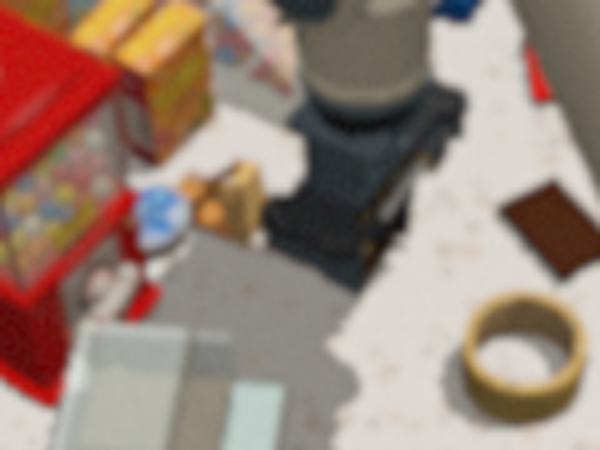

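The gripper hides the slab in this view. The rest is at (240,205). I'll check numerically in the wrist camera.

Run:
```python
from h import *
im,cw=cap('wrist','w6.png')
for o in dark(im,cw,z=.045): 
    print(o)
for p in[(.607,-.06,.045),(.607,0,.045),(.517,0,.045)]: print(proj(cw,p))
for v in range(60,250,6): print(v,im[v,256].tolist(),end=' ')
```

```text
(array([329.01547988, 330.76625387]), (0.4704, -0.0803), (196, 16), -87.8)
(array([381.87681159, 278.63043478]), (0.5046, -0.1012), (37, 9), 11.5)
(array([135.51449275, 278.6884058 ]), (0.4995, 0.0358), (37, 10), -8.4)
(array([258.19494585, 177.61913357]), (0.5572, -0.0306), (87, 58), 2.7)
(array([241.26490066,  27.73509934]), (0.6296, -0.0208), (22, 19), -88.2)
[324.32748873  85.87819447]
[197.710381   80.9883821]
[199.38067736 254.83250227]
60 [244, 239, 236] 66 [243, 238, 236] 72 [246, 242, 239] 78 [137, 129, 127] 84 [147, 139, 135] 90 [150, 142, 138] 96 [78, 70, 67] 102 [63, 45, 39] 108 [58, 42, 35] 114 [59, 40, 35] 120 [56, 37, 31] 126 [54, 35, 27] 132 [51, 33, 26] 138 [51, 32, 24] 144 [49, 31, 25] 150 [49, 30, 22] 156 [48, 29, 22] 162 [49, 29, 21] 168 [79, 45, 32] 174 [92, 52, 38] 180 [90, 52, 35] 186 [89, 51, 35] 192 [89, 51, 34] 198 [90, 51, 35] 204 [84, 48, 33] 210 [82, 46, 32] 216 [81, 46, 30] 222 [81, 46, 32] 228 [43, 26, 19] 234 [43, 27, 22] 240 [36, 24, 19] 246 [85, 51, 36]
```

The slab is held level, with its far end about 27 mm short of the rest. I'll lower it, push it to the foot, loosen the grip and tip it up along the arc.

```bash
python3 -m handwheel '[[[0.01,0,0.015],0,0.55],[[0.01,0,0.013],0,0.55],[[0.003,0,0],0,0.55],[[0.003,0,0],0,0.5],[[0.002,0,0],0,0.5]]' 5
python3 -m handwheel '[[[0.001,0,-0.01],0,0.5],[[0,0,-0.01],0,0.5],[[0.003,0,-0.01],0,0.5],[[0.003,0,-0.008],0,0.5],[[0,0,0],0,0.5]]' 3
python3 - <<'E'
from h import *
import go
go.go(.6,-.031,.05,2)
im,cw=cap('wrist','w7.png')
for o in dark(im,cw,z=.03)[2:]: print(o)
E
```

```text
t: 12.6
tcp_pos: [0.5496, -0.0321, 0.0093]
orientation: [1.0, 0.017, -0.001, 0.0]
contact_force: [-8.0, -4.1, -0.0]
finger_gap: 0.06
grasp_force: 5.0
t: 13.1
tcp_pos: [0.5589, -0.0314, 0.0485]
orientation: [1.0, 0.017, 0.001, 0.0]
contact_force: [-0.2, 0.4, -0.7]
finger_gap: 0.0599
grasp_force: 3.0
t 13.1 tcp [ 0.5589 -0.0314  0.0485] yaw 2.0 gap 0.0599 F [-0.2  0.4 -0.7] grip 3.0 q6 1.37
  turn -0.0003 deg 0.0  shift [ 0.0411  0.001  -0.0015]  len 0.041
(array([135.09489051, 278.79562044]), (0.52, 0.046), (43, 11), -7.4)
(array([258.49464286, 179.21428571]), (0.5859, -0.0314), (103, 67), 2.1)
(array([238.30337079,  50.64044944]), (0.6615, -0.017), (14, 6), -1.5)
(array([470.83333333,  20.71568627]), (0.685, -0.1457), (25, 7), -8.0)
(array([117.56737589,  32.78723404]), (0.6689, 0.0481), (35, 4), -3.3)
(array([47.76100629, 28.38993711]), (0.6729, 0.0897), (61, 32), 86.7)
```

With a 3 N grip the slab stays level because the torsional friction at the pads is too high. I'll set it down and regrip at the very end of the slab, so its weight can turn it.

```bash
python3 -m handwheel '[[[-0.015,0,0],0,0.5],[[0,0,0.02],0,0.5],[[0,0,0.017],0,0.5],[[0,0,0],0,0.5],[[0,0,0],0,0.75]]' 3 | grep -E tcp
python3 -m handwheel '[[[0,0,0],0,0.75],[[0,0,0],0,0.75],[[-0.017,0,0],0,0.75],[[0,0,0],0,0.5],[[0,0,0],0,0.5]]' 3 | grep -E 'tcp|gap'
python3 -m handwheel '[[[0,0,0],0,0.5],[[0,0,0],0,0.5],[[0,0,-0.02],0,0.5],[[0,0,-0.02],0,0.5],[[0,0,0],0,0.5]]' 3
python3 - <<'E'
from h import *
im,cw=cap('wrist','w8.png')
for o in dark(im,cw,z=.05)[2:]: print(o)
E
```

```text
tcp_pos: [0.5428, -0.0318, 0.0099]
tcp_pos: [0.5263, -0.0324, 0.0103]
finger_gap: 0.0599
t: 14.65
tcp_pos: [0.5275, -0.0326, 0.0518]
orientation: [1.0, 0.017, 0.002, 0.0]
contact_force: [-0.6, -0.3, -0.5]
finger_gap: 0.0597
grasp_force: 3.0
(array([135.20289855, 278.73188406]), (0.4989, 0.0381), (39, 10), -7.4)
(array([258.62474645, 168.09330629]), (0.5678, -0.0321), (79, 60), 2.1)
(array([237.33870968,  43.15322581]), (0.6292, -0.0196), (19, 17), -88.4)
(array([69.94915254,  1.88983051]), (0.6504, 0.0656), (30, 2), 87.3)
```

```bash
python3 -m handwheel '[[[0,0,-0.02],0,0.5],[[0,0,-0.03],0,0.5],[[0,0,0.015],0,0.5],[[0,0,-0.015],0,0.5],[[0,0,0],0,0.5]]' 3
python3 - <<'E'
from h import *
im,cw=cap('wrist','w9.png')
for o in dark(im,cw,z=.1)[2:]: print(o)
E
```

```text
t: 15.2
tcp_pos: [0.5264, -0.0324, 0.1]
orientation: [1.0, 0.017, 0.0, 0.0]
contact_force: [0.1, -0.3, -1.1]
finger_gap: 0.0603
grasp_force: 3.0
(array([134.98540146, 278.79562044]), (0.4987, 0.0373), (39, 10), -5.3)
(array([258.50434783, 237.8173913 ]), (0.5285, -0.0333), (59, 9), -87.0)
(array([234.9137931 ,  50.82758621]), (0.6247, -0.0184), (9, 7), 1.6)
(array([72.04814815,  7.15555556]), (0.6455, 0.0637), (59, 9), 87.4)
```

The slab now hangs vertical: only its 59x9 mm end edge shows. I'll back off, lower until the bottom edge touches, then lay it forward so it completes the flip.

```bash
python3 -m handwheel '[[[-0.02,0,0],0,0.5],[[-0.02,0,0],0,0.5],[[-0.02,0,0],0,0.5],[[0,0,0.01],0,0.5],[[0,0,0],0,0.5]]' 4 | grep -E 'tcp|contact'
for i in 1 2 3 4; do python3 -m handwheel '[[[0,0,0.003],0,0.5],[[0,0,0],0,0.5]]' 4 | grep -E 'tcp|contact'; done
```

```text
tcp_pos: [0.4655, -0.0344, 0.0886]
contact_force: [-0.1, 0.4, -0.6]
tcp_pos: [0.4666, -0.0345, 0.0865]
contact_force: [0.5, 0.6, -0.8]
tcp_pos: [0.4665, -0.0345, 0.0838]
contact_force: [-0.1, -1.1, 0.4]
tcp_pos: [0.4663, -0.0345, 0.0809]
contact_force: [0.9, -0.6, 0.7]
tcp_pos: [0.4661, -0.0345, 0.0779]
contact_force: [0.4, -1.1, 1.8]
```

```bash
python3 -m handwheel '[[[0.011,0,0.002],0,0.5],[[0.01,0,0.002],0,0.5],[[0.01,0,0.004],0,0.5],[[0.01,0,0.005],0,0.5],[[0.008,0,0.006],0,0.5]]' 4 | grep -E 'tcp|contact'
python3 - <<'E'
from h import *
im,cw=cap('wrist','w10.png')
for z in(.06,):
  for o in dark(im,cw,z=z)[2:]: print(o)
h=cv2.cvtColor(im,cv2.COLOR_RGB2HSV)
for v in range(150,300,8): print(v,im[v,258].tolist(),end=' ')
E
```

```text
tcp_pos: [0.5162, -0.0327, 0.0584]
contact_force: [1.3, -0.7, 0.8]
(array([134.85507246, 278.98550725]), (0.4896, 0.037), (38, 10), -7.4)
(array([259.57861635, 242.8081761 ]), (0.5132, -0.0336), (62, 21), -88.0)
(array([236.32539683,  24.17460317]), (0.6261, -0.0195), (18, 16), 1.5)
(array([42.125     ,  5.44318182]), (0.6376, 0.0785), (48, 2), 85.8)
150 [136, 127, 123] 158 [137, 129, 123] 166 [139, 132, 129] 174 [141, 134, 132] 182 [141, 134, 131] 190 [141, 134, 131] 198 [139, 130, 129] 206 [140, 133, 130] 214 [139, 131, 128] 222 [139, 130, 129] 230 [55, 43, 41] 238 [47, 31, 29] 246 [41, 27, 25] 254 [245, 165, 188] 262 [249, 116, 138] 270 [57, 48, 47] 278 [64, 56, 56] 286 [67, 60, 59] 294 [46, 40, 40]
```

Pink now shows on the trailing side, so this is the pink slab and it is turning the right way. Laying it down the rest of the way.

```bash
python3 -m handwheel '[[[0.008,0,0.008],0,0.5],[[0.006,0,0.01],0,0.5],[[0.006,0,0.01],0,0.5],[[0.004,0,0.009],0,0.5],[[0.002,0,0.009],0,0.5]]' 3 | grep -E 'tcp|contact'
python3 -m handwheel '[[[0,0,0.003],0,0.5],[[0,0,0],0,0.8],[[0,0,0],0,1],[[0,0,0],0,1],[[0,0,0],0,1]]' 3 | grep -E 'tcp|contact|gap'
python3 -m handwheel '[[[0,0,-0.04],0,1],[[0,0,-0.05],0,1],[[-0.04,0,-0.05],0,1],[[-0.04,0,-0.05],0,1],[[-0.04,0,0],0,1]]' | grep -E 'tcp'
cat >> h.py <<'E'
def col(im,ci,z=0.014,hues=((0,180),),amin=300):
    "coloured (pink/cream/green) slab faces"
    h=cv2.cvtColor(im,cv2.COLOR_RGB2HSV); out=[]
    m=np.zeros(h.shape[:2],np.uint8)
    for a,b in hues: m|=((h[...,0]>=a)&(h[...,0]<=b)&(h[...,1]>60)&(h[...,2]>120)).astype(np.uint8)*255
    m=cv2.morphologyEx(m,cv2.MORPH_CLOSE,np.ones((9,9)))
    for c in cv2.findContours(m,cv2.RETR_EXTERNAL,cv2.CHAIN_APPROX_NONE)[0]:
        if cv2.contourArea(c)<amin: continue
        p=np.array([onz(ci,u,v,z)[:2] for u,v in c[:,0]]); out.append((c[:,0].mean(0).round(),)+rect(p))
    return out
E
python3 - <<'E'
from h import *
import go
go.go(.5,-.03,.2)
im,cw=cap('wrist','w11.png')
print(*col(im,cw,hues=((160,179),(0,3))),sep='\n')
cv2.imwrite('pics/w11b.png',im[:,:,::-1])
E
```

```text
tcp_pos: [0.5409, -0.0318, 0.0119]
contact_force: [1.3, 1.2, -0.1]
tcp_pos: [0.5409, -0.0319, 0.0103]
contact_force: [-0.2, -0.5, 0.1]
finger_gap: 0.0888
tcp_pos: [0.4404, -0.0359, 0.1822]
t 18.6 tcp [ 0.4404 -0.0359  0.1822] yaw 2.0 gap 0.0911 F [-0.1 -0.3 -1. ] grip 0.0 q6 1.32
  turn -0.0 deg 0.0  shift [ 0.0598 -0.0039 -0.0178]  len 0.063
(array([499., 133.]), (0.4959, -0.2979), (63, 47), 32.1)
(array([258., 111.]), (0.5058, -0.0337), (81, 54), 2.0)
```

View pics/w11b.png

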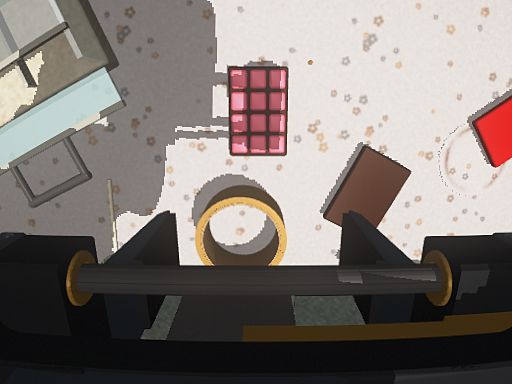

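Pink side is up, at pixel (258,111), which is world (0.506,-0.034). Next I'll grasp it at the centre and carry it to the middle bay.

```bash
python3 -m handwheel '[[[0.033,0,0.03],0,1],[[0.033,-0.003,0.03],0,1],[[0,-0.002,0.04],0,1],[[0,0,0.04],0,1],[[0,0,0.03],0,1]]' | grep -E 'tcp'
python3 -m handwheel '[[[0,0,0.002],0,0.6],[[0,0,0],0,0.5],[[0,0,0],0,0.5],[[0,0,0],0,0.5],[[0,0,0],0,0.5]]' 20 | grep -E 'tcp|grasp|contact'
python3 -m handwheel '[[[0,0,-0.03],0,0.5],[[0,0,-0.04],0,0.5],[[0,0,-0.04],0,0.5],[[0,0,0],-0.063,0.5],[[0,0,0],-0.063,0.5]]' 20 | grep -E 'tcp|grasp|gap'
python3 -m handwheel '[[[0,0,0],-0.063,0.5],[[0,0,0],0,0.5]]' 20 | grep -E 'tcp|grasp|gap'
python3 go.py .4897 .2066 .12 24.7
```

```text
tcp_pos: [0.5035, -0.0279, 0.006]
tcp_pos: [0.5052, -0.0284, 0.0075]
contact_force: [-2.1, -1.3, 11.6]
grasp_force: 20.0
tcp_pos: [0.5051, -0.0283, 0.1183]
finger_gap: 0.0596
grasp_force: 20.0
tcp_pos: [0.5043, -0.0281, 0.1169]
finger_gap: 0.0597
grasp_force: 20.0
t 20.4 tcp [ 0.5043 -0.0281  0.1169] yaw 24.8 gap 0.0597 F [-0.4  0.5 -0.2] grip 20.0 q6 0.96
  turn 0.0007 deg -0.1  shift [ 0.0848 -0.2193 -0.0031]  len 0.235
```

```bash
python3 -m handwheel '[[[0.017,-0.044,0],0,0.5],[[0.017,-0.044,0],0,0.5],[[0.017,-0.044,0],0,0.5],[[0.017,-0.044,0],0,0.5],[[0.017,-0.043,0],0,0.5]]' 20 | grep -E 'tcp|grasp'
python3 -m handwheel '[[[0,0,0],0,0.5]]' 20 | grep -E 'tcp|grasp'
python3 - <<'E'
from h import *
import go
go.go(.4897,.2066,.05,24.7)
im,cw=cap('wrist','w12.png')
print(*col(im,cw,z=.13,hues=((160,179),(0,3))),sep='\n')
ca=lambda x,y,z:proj(cw,(.546+x*.9085-y*.4179,.2325+x*.4179+y*.9085,z)).round()
for p in[(-.0385,.0375,.044),(-.0385,-.0375,.044),(-.0525,.0375,.03)]:print(ca(*p))
cv2.imwrite('pics/w12b.png',im[:,:,::-1])
E
```

```text
tcp_pos: [0.4897, 0.2083, 0.1165]
grasp_force: 20.0
tcp_pos: [0.4898, 0.2112, 0.1166]
grasp_force: 20.0
t 20.9 tcp [0.4898 0.2112 0.1166] yaw 24.6 gap 0.0599 F [ 0.5 -0.3 -0.5] grip 20.0 q6 1.43
  turn -0.0007 deg 0.1  shift [-0.002   0.0041  0.0666]  len 0.067
(array([259., 302.]), (0.4629, 0.1974), (51, 8), -65.3)
(array([259., 217.]), (0.5063, 0.2175), (51, 51), 24.7)
(array([397.,  19.]), (0.6183, 0.2002), (31, 10), -85.6)
[213. 175.]
[313. 175.]
[216. 188.]
```

View pics/w12b.png

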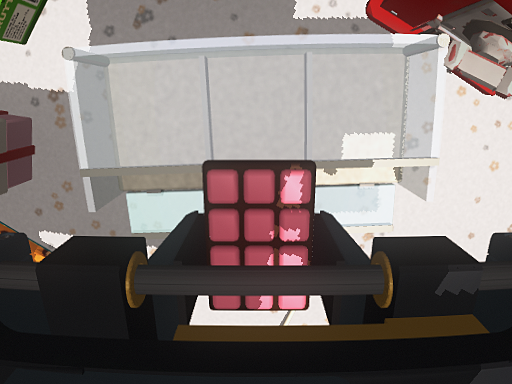

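Run:
```python
from h import *
cw=viewer.camera_info('wrist')
t=np.radians(24.7);X=np.array([np.cos(t),np.sin(t)]);Y=np.array([-X[1],X[0]])
for p in[(206,60),(212,155),(306,57),(307,155)]:
    q=onz(cw,*p,.044)[:2]-(.546,.2325); print(p,(q@X).round(4),(q@Y).round(4))
q=monitor.get_obs()['tcp_pos'][:2]-(.546,.2325);print(q@X,q@Y)
```

```text
(206, 60) 0.0424 0.0374
(212, 155) -0.0246 0.0353
(306, 57) 0.0443 -0.032
(307, 155) -0.0246 -0.0348
-0.06095657657114027 0.0019765178775436763
```

```bash
python3 -m handwheel '[[[0,0.001,0.03],-0.008,0.5],[[0,0,0.03],0,0.5],[[0,0,0.01],0,0.5],[[0,0,0.005],0,0.5],[[0,0,0],0,0.5]]' 20 | grep -E 'tcp|contact'
python3 -m handwheel '[[[0,0,0.003],0,0.5],[[0,0,0],0,0.5]]' 20 | grep -E 'tcp|contact'
```

```text
tcp_pos: [0.4917, 0.205, 0.0417]
contact_force: [1.1, 3.7, 4.7]
tcp_pos: [0.4921, 0.2051, 0.0394]
contact_force: [-0.8, 4.3, 17.2]
```

```bash
python3 -m handwheel '[[[0,0,-0.002],0,0.8],[[0,0,0],0,0.8],[[0,0,0],0,0.8],[[0,0,-0.03],0,0.8],[[0,0,-0.03],0,0.8]]' 20 | grep -E 'tcp|contact'
python3 -m handwheel '[[[-0.036,0,0],0,0],[[-0.036,0,0],0,0],[[0,0,0],0,0],[[0,0,0],0,0],[[0,0,0],0,0]]' 20 | grep -E 'tcp|gap'
python3 - <<'E'
from h import *
import go
go.go(.546-.132*.9026,.2325-.132*.4305,.036,25.5)
im,cw=cap('wrist','w13.png')
t=np.radians(25.5);X=np.array([np.cos(t),np.sin(t)]);Y=np.array([-X[1],X[0]])
for o in col(im,cw,z=.044,hues=((160,179),(0,3))): q=np.array(o[1])-(.546,.2325);print(o,q@X,q@Y)
E
```

```text
tcp_pos: [0.4899, 0.2049, 0.1001]
contact_force: [1.3, -0.3, 0.4]
tcp_pos: [0.4267, 0.1745, 0.1001]
finger_gap: 0.0358
t 22.7 tcp [0.4267 0.1745 0.1001] yaw 25.6 gap 0.0358 F [ 1.4 -0.   0.6] grip 0.0 q6 1.38
  turn 0.0005 deg -0.1  shift [ 0.0006 -0.001   0.0641]  len 0.064
(array([260.,  95.]), (0.4957, 0.205), (72, 68), 25.6) -0.05723909496502618 -0.0031663871501639166
```

```bash
python3 -m handwheel '[[[0,0,0],0,0],[[0,0,0],0,0],[[0,0,0.03],0,0],[[0,0,0.033],0,0],[[0,0,0],0,0]]' 20 | grep -E 'tcp|gap|contact'
python3 -m handwheel '[[[0.015,0,0],0,0],[[0.015,0,0],0,0],[[0.015,0,0],0,0],[[0.01,0,0],0,0],[[0,0,0],0,0]]' 20 | grep -E 'tcp|contact'
python3 - <<'E'
from h import *
import go
go.go(.546-.061*.9026,.2325-.061*.4305,.036,25.5)
im,cw=cap('wrist','w14.png')
t=np.radians(25.5);X=np.array([np.cos(t),np.sin(t)]);Y=np.array([-X[1],X[0]])
for o in col(im,cw,z=.044,hues=((160,179),(0,3))): q=np.array(o[1])-(.546,.2325);print(o,q@X,q@Y)
E
```

```text
tcp_pos: [0.424, 0.1739, 0.0344]
contact_force: [0.2, -0.4, -0.3]
finger_gap: 0.0009
tcp_pos: [0.4767, 0.1987, 0.0379]
contact_force: [0.9, -0.2, -0.6]
t 23.8 tcp [0.4767 0.1987 0.0379] yaw 25.6 gap 0.0004 F [ 0.9 -0.2 -0.6] grip 0.0 q6 1.40
  turn 0.0009 deg -0.1  shift [ 0.0161 -0.0007  0.0019]  len 0.016
(array([259., 195.]), (0.5022, 0.2083), (92, 12), -63.5) -0.049951603997284696 -0.002986177841063273
```

```bash
python3 -m handwheel '[[[0.008,0,0],0,0],[[0.007,0,0],0,0],[[0,0,0],0,0],[[0,0,0],0,0]]' 20 | grep -E 'tcp|contact'
python3 -m handwheel '[[[-0.03,0,0],0,0],[[-0.04,0,0],0,0],[[0,0,-0.05],0,0],[[0,0,-0.05],0,0],[[-0.02,0,-0.05],0,0]]' 20 | grep -E 'tcp|contact'
python3 - <<'E'
from h import *
im,cw=cap('wrist','w15.png')
cv2.imwrite('pics/w15b.png',im[:,:,::-1])
im,ct=cap('top')
for o in dark(im,ct): 
    if o[2][0]<100: print(o)
E
```

```text
tcp_pos: [0.4829, 0.2022, 0.0368]
contact_force: [-31.4, -20.9, 30.2]
tcp_pos: [0.4102, 0.1667, 0.1859]
contact_force: [0.8, 0.2, 1.6]
(array([ 20.03174603, 218.79365079]), (0.4279, 0.8184), (98, 35), -85.6)
(array([280.25714286, 217.47142857]), (0.4227, -0.1516), (89, 58), -25.1)
```

View pics/w15b.png

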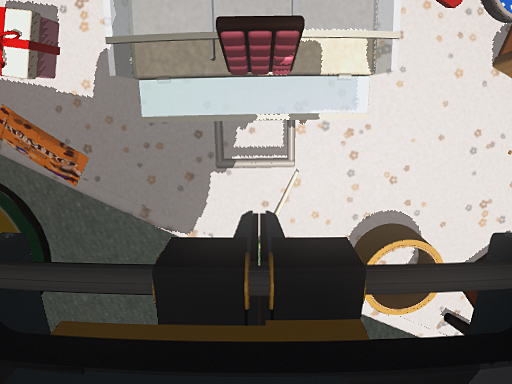

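The pink slab at (260,45) is tilted: its far end is wider, so it sits higher and leans on the roof's front edge. My vertical lowering put the far end onto the roof. I'll work out its pose, take it off by its top end, lay it down and insert it lower.

Run:
```python
from h import *
cw=viewer.camera_info('wrist')
t=np.radians(25.5);X=np.array([np.cos(t),np.sin(t)]);Y=np.array([-X[1],X[0]])
def f(a,b):
    for z in np.arange(.02,.16,.005):
        p,q=onz(cw,*a,z),onz(cw,*b,z)
        if np.linalg.norm(p-q)<.060: break
    m=(p+q)[:2]/2-(.546,.2325); d=p-q
    print('z',z,'case',(m@X).round(4),(m@Y).round(4),'dir',np.degrees(np.arctan2(d[1],d[0])).round(1), 'world',((p+q)/2).round(3))
f((217,17),(305,17));f((219,31),(303,31));f((232,75),(294,75))
import go; go.go(.5,.2,.15,25.5)
```

```text
z 0.12000000000000002 case -0.0198 -0.0035 dir 115.7 world [0.53  0.221 0.12 ]
z 0.11000000000000003 case -0.0269 -0.0036 dir 115.7 world [0.523 0.218 0.11 ]
z 0.025 case -0.0508 -0.0063 dir 115.7 world [0.503 0.205 0.025]
t 24.8 tcp [0.41   0.1665 0.1886] yaw 25.6 gap 0.0003 F [-0.3  0.1 -0.3] grip 0.0 q6 1.37
  turn 0.0008 deg -0.1  shift [0.0957 0.0085 0.0386]  len 0.104
```

```bash
python3 -m handwheel '[[[0.042,0.001,0],0,1],[[0.042,0.001,0],0,1],[[0.041,0.001,0],0,1],[[0,0,0],0,1],[[0,0,0],0,1]]' 20 | grep -E 'tcp|gap'
python3 -m handwheel '[[[0,0,0],0,1],[[0,0,0.03],0,1],[[0,0,0.04],0,1],[[0,0,0.025],0,1],[[0,0,0],0,1]]' 20 | grep -E 'tcp|contact|gap'
python3 go.py .524 .2182 .09 25.5
```

```text
tcp_pos: [0.523, 0.2177, 0.1826]
finger_gap: 0.0374
tcp_pos: [0.5202, 0.2167, 0.086]
contact_force: [-0.9, -0.0, 0.3]
finger_gap: 0.0779
t 25.8 tcp [0.5202 0.2167 0.086 ] yaw 25.6 gap 0.0779 F [-0.9 -0.   0.3] grip 0.0 q6 1.41
  turn 0.0007 deg -0.1  shift [ 0.0041  0.0002 -0.004 ]  len 0.006
```

```bash
python3 -m handwheel '[[[0.003,0,-0.002],0,0.5],[[0,0,0],0,0.5],[[0,0,0],0,0.5],[[0,0,0],0,0.5],[[0,0,0],0,0.5]]' 15 | grep -E 'tcp|grasp|gap|contact'
python3 -m handwheel '[[[0,0,-0.01],0,0.5],[[0,0,-0.02],0,0.5],[[0,0,-0.03],0,0.5],[[0,0,-0.03],0,0.5],[[0,0,0],0,0.5]]' 15 | grep -E 'tcp|grasp|gap|contact'
python3 - <<'E'
from h import *
import go
go.go(.466,-.033,.16,2)
im,cw=cap('wrist','w16.png')
o=monitor.get_obs()['tcp_pos']
print(proj(cw,o+[0,0,.02]))
h=cv2.cvtColor(im,cv2.COLOR_RGB2HSV)
m=((h[...,0]>160)&(h[...,1]>60)&(h[...,2]>120))[:,225:290]
print(np.nonzero(m.sum(1)>15)[0])
E
```

```text
tcp_pos: [0.5267, 0.2192, 0.0917]
contact_force: [1.0, 0.7, 8.9]
finger_gap: 0.0598
grasp_force: 14.9
tcp_pos: [0.5275, 0.2195, 0.1849]
contact_force: [0.1, -0.2, -0.7]
finger_gap: 0.0603
grasp_force: 14.9
t 26.8 tcp [0.5275 0.2195 0.1849] yaw 25.6 gap 0.0603 F [ 0.1 -0.2 -0.7] grip 14.9 q6 1.41
  turn 0.1966 deg -23.6  shift [-0.0702  0.2502  0.0249]  len 0.261
[256.24054707 257.04594274]
[]
```

```bash
python3 -m handwheel '[[[0,0,0],0.0655,0.5],[[0,0,0],0.0655,0.5],[[0,0,0],0.0655,0.5],[[-0.012,0.042,0],0,0.5],[[-0.012,0.042,0],0,0.5]]' 15 | grep -E 'tcp|grasp'
python3 -m handwheel '[[[-0.012,0.042,0],0,0.5],[[-0.012,0.042,0],0,0.5],[[-0.012,0.042,0.02],0,0.5],[[-0.01,0.04,0.02],0,0.5],[[0,0,0.02],0,0.5]]' 15 | grep -E 'tcp|grasp'
python3 -m handwheel '[[[0,0,0.02],0,0.5],[[0,0,0.02],0,0.5],[[0,0,0.01],0,0.5],[[0,0,0],0,0.5]]' 15 | grep -E 'tcp|grasp|contact'
```

```text
tcp_pos: [0.5035, 0.1336, 0.1795]
grasp_force: 14.9
tcp_pos: [0.463, -0.037, 0.1195]
grasp_force: 14.9
tcp_pos: [0.4634, -0.0331, 0.0693]
contact_force: [-0.3, 0.1, -0.5]
grasp_force: 14.9
```

```bash
python3 -m handwheel '[[[0,0,0.004],0,0.5],[[0,0,0],0,0.5]]' 6 | grep -E 'tcp|contact'
python3 -m handwheel '[[[0.006,0,0.004],0,0.5],[[0.006,0,0.003],0,0.5]]' 6 | grep -E 'tcp|contact'
python3 -m handwheel '[[[0.008,0,0.005],0,0.5],[[0.008,0,0.005],0,0.5],[[0.007,0,0.006],0,0.5]]' 6 | grep -E 'tcp|contact'
python3 - <<'E'
from h import *
im,cw=cap('wrist','w17.png')
for v in range(220,350,8): print(v,im[v,258].tolist(),end=' ')
E
```

```text
tcp_pos: [0.4647, -0.0333, 0.0667]
contact_force: [-0.1, 0.6, -0.7]
tcp_pos: [0.4776, -0.0328, 0.0598]
contact_force: [0.9, 4.9, 5.7]
tcp_pos: [0.5016, -0.0322, 0.0437]
contact_force: [2.7, 1.1, 4.5]
220 [145, 137, 134] 228 [143, 137, 133] 236 [141, 134, 130] 244 [42, 30, 27] 252 [41, 30, 27] 260 [33, 24, 22] 268 [42, 38, 38] 276 [56, 50, 51] 284 [60, 56, 55] 292 [59, 55, 54] 300 [240, 235, 232] 308 [141, 135, 132] 316 [72, 55, 34] 324 [69, 53, 32] 332 [72, 52, 25] 340 [76, 56, 25] 348 [17, 17, 17]
```

```bash
python3 -m handwheel '[[[0.006,0,0.008],0,0.5],[[0.005,0,0.009],0,0.5],[[0.003,0,0.009],0,0.5],[[0.001,0,0.007],0,0.5],[[0,0,0],0,0.5]]' 5 | grep -E 'tcp|contact'
python3 -m handwheel '[[[0,0,0],0,0.8],[[0,0,0],0,1],[[0,0,0],0,1],[[0,0,-0.03],0,1],[[0,0,-0.04],0,1]]' 5 | grep -E 'tcp|contact'
python3 -m handwheel '[[[-0.04,0,-0.04],0,1],[[-0.04,0,-0.04],0,1],[[0,0,0],0,1]]' | grep -E 'tcp'
python3 - <<'E'
from h import *
import go
im,cw=cap('wrist','w18.png')
print(*col(im,cw,hues=((160,179),(0,3))),sep='\n')
for o in dark(im,cw): print(o)
go.go(.5,-.03,.15,2)
E
```

```text
tcp_pos: [0.5136, -0.0315, 0.0092]
contact_force: [0.0, -0.6, -1.2]
tcp_pos: [0.5132, -0.0315, 0.0802]
contact_force: [0.2, -0.1, 0.8]
tcp_pos: [0.4413, -0.034, 0.1547]
(array([507., 141.]), (0.4889, -0.2772), (59, 18), 12.5)
(array([258., 132.]), (0.4865, -0.0334), (82, 54), 2.3)
(array([377.34622144, 329.33567663]), (0.2742, -0.185), (326, 30), -87.9)
(array([438.35483871, 277.46451613]), (0.3389, -0.2337), (74, 28), 16.2)
(array([ 79.        , 277.73684211]), (0.3253, 0.1566), (73, 29), -13.5)
(array([272.33333333, 257.10666667]), (0.3602, -0.0536), (35, 19), -40.0)
(array([212.02061856, 254.69072165]), (0.367, 0.0068), (34, 31), 2.4)
(array([246.03783784, 206.05945946]), (0.4147, -0.0229), (82, 32), 86.0)
(array([381.92825112, 194.14349776]), (0.4323, -0.158), (71, 59), -26.1)
(array([261.27035831, 119.60423453]), (0.496, -0.0329), (70, 58), 2.0)
t 30.4 tcp [ 0.4431 -0.0342  0.1533] yaw 2.0 gap 0.0912 F [ 0.9  0.3 -0.4] grip 0.0 q6 1.32
  turn -0.0 deg 0.0  shift [ 0.057  -0.0022  0.0033]  len 0.057
```

Pink is flat again, coloured side up. I'll regrasp it, and this time lower it clear in front of the roof before sliding it in.

```bash
python3 -m handwheel '[[[0.043,-0.001,0.04],0,1],[[0,0,0.04],0,1],[[0,0,0.04],0,1],[[0,0,0.025],0,1],[[0,0,0],0,1]]' | grep -E 'tcp'
python3 -m handwheel '[[[0,0,0],0,0.6],[[0,0,0],0,0.5],[[0,0,0],0,0.5],[[0,0,0],0,0.5],[[0,0,0],0,0.5]]' 25 | grep -E 'tcp|grasp|contact'
python3 -m handwheel '[[[0,0,-0.03],0,0.5],[[0,0,-0.04],0,0.5],[[0,0,-0.04],0,0.5],[[0,0,0],-0.065,0.5],[[0,0,0],-0.065,0.5]]' 25 | grep -E 'tcp|grasp|gap'
python3 -m handwheel '[[[0,0,0],-0.065,0.5],[[0,0,0],0,0.5]]' 25 | grep -E 'tcp|grasp|gap'
python3 go.py .4693 .1959 .12 25.5
```

```text
tcp_pos: [0.4787, -0.0316, 0.0089]
tcp_pos: [0.481, -0.0321, 0.0129]
contact_force: [-0.1, -0.0, 10.2]
grasp_force: 25.0
tcp_pos: [0.481, -0.0321, 0.1237]
finger_gap: 0.0586
grasp_force: 25.0
tcp_pos: [0.4803, -0.032, 0.1224]
finger_gap: 0.059
grasp_force: 25.0
t 32.0 tcp [ 0.4803 -0.032   0.1224] yaw 25.6 gap 0.0590 F [-0.3  0.2 -0.6] grip 25.0 q6 0.93
  turn 0.0006 deg -0.1  shift [ 0.0882 -0.2104  0.0024]  len 0.228
```

```bash
python3 -m handwheel '[[[0.0175,-0.042,0],0,0.5],[[0.0175,-0.042,0],0,0.5],[[0.0175,-0.042,0],0,0.5],[[0.0175,-0.042,0],0,0.5],[[0.0175,-0.042,0],0,0.5]]' 25 | grep -E 'tcp|grasp'
python3 -m handwheel '[[[0,0,0],0,0.5],[[0,0,0.03],0,0.5],[[0,0,0],0,0.5]]' 25 | grep -E 'tcp|grasp|contact'
python3 - <<'E'
from h import *
import go
go.go(.4693,.1959,.044,25.5)
im,cw=cap('wrist','w19.png')
t=np.radians(25.5);X=np.array([np.cos(t),np.sin(t)]);Y=np.array([-X[1],X[0]])
for o in col(im,cw,z=.094,hues=((160,179),(0,3))): q=np.array(o[1])-(.546,.2325);print(o,q@X,q@Y)
cv2.imwrite('pics/w19b.png',im[:,:,::-1])
E
```

```text
tcp_pos: [0.4688, 0.1971, 0.1222]
grasp_force: 25.0
tcp_pos: [0.4674, 0.1948, 0.09]
contact_force: [0.3, -0.7, -0.8]
grasp_force: 25.0
t 32.9 tcp [0.4674 0.1948 0.09  ] yaw 25.3 gap 0.0583 F [ 0.3 -0.7 -0.8] grip 25.0 q6 1.41
  turn -0.0021 deg 0.2  shift [ 0.0021 -0.0002  0.046 ]  len 0.046
(array([259., 210.]), (0.4842, 0.2013), (59, 52), 25.3) -0.06921171679324022 -0.0015550750889630081
(array([490.,  33.]), (0.6191, 0.1349), (30, 12), 86.7) 0.023961101237485148 -0.11956268492923276
```

View pics/w19b.png

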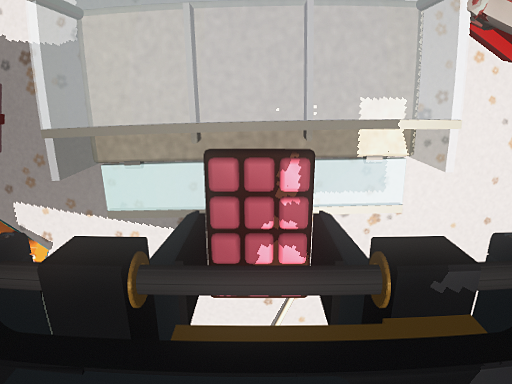

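Rail fronts at (198,137) and (305,135), and the roof's front edge at row 128. The slab's far end at row 150 is clear of the roof. Computing the lateral offset now.

Run:
```python
from h import *
cw=viewer.camera_info('wrist');o=monitor.get_obs();R=Ro.from_quat(o['orientation']).as_matrix()
for p,z in[((198,137),.037),((305,135),.037),((195,70),.044),((306,70),.044),((250,127),.082),((209,151),.098),((310,151),.098)]:
    print(p,((R.T@(onz(cw,*p,z)-o['tcp_pos']))[:2]).round(4))
```

```text
(198, 137) [ 0.0516 -0.0399]
(305, 135) [0.0529 0.0322]
(195, 70) [ 0.0944 -0.0388]
(306, 70) [0.0943 0.0307]
(250, 127) [ 0.0618 -0.0035]
(209, 151) [ 0.0514 -0.0235]
(310, 151) [0.0514 0.0266]
```

```bash
python3 -m handwheel '[[[0,-0.005,0.015],-0.002,0.5],[[0,0,0.015],0,0.5],[[0,0,0.01],0,0.5],[[0,0,0.004],0,0.5],[[0,0,0],0,0.5]]' 25 | grep -E 'tcp|contact'
python3 -m handwheel '[[[0.01,0,0],0,0.5],[[0.01,0,0],0,0.5],[[0.01,0,0],0,0.5],[[0,0,0],0,0.5]]' 25 | grep -E 'tcp|contact'
python3 -m handwheel '[[[0,0,0.002],0,0.5],[[0,0,0],0,0.5]]' 25 | grep -E 'tcp|contact'
```

```text
tcp_pos: [0.4672, 0.1995, 0.0482]
contact_force: [0.6, -0.2, -1.1]
tcp_pos: [0.4962, 0.2136, 0.0484]
contact_force: [0.0, -0.2, -0.6]
tcp_pos: [0.4936, 0.2126, 0.0458]
contact_force: [0.6, 0.8, -1.1]
```

```bash
python3 -m handwheel '[[[0,0,0.003],0,0.5],[[0,0,0],0,0.5]]' 25 | grep -E 'tcp|contact'
python3 -m handwheel '[[[0,0,0.002],0,0.5],[[0,0,0],0,0.8],[[0,0,0],0,0.8],[[0,0,0],0,0.8],[[0,0,-0.03],0,0.8]]' 25 | grep -E 'tcp|contact'
python3 -m handwheel '[[[0,0,-0.03],0,0.8],[[-0.037,0,0],0,0],[[-0.037,0,0],0,0],[[0,0,0],0,0],[[0,0,0],0,0]]' 25 | grep -E 'tcp|contact'
python3 - <<'E'
from h import *
import go
im,cw=cap('wrist','w20.png');o=monitor.get_obs();R=Ro.from_quat(o['orientation']).as_matrix()
h=cv2.cvtColor(im,cv2.COLOR_RGB2HSV)
m=((h[...,0]>160)&(h[...,1]>60)&(h[...,2]>90)).astype(np.uint8)*255
c=max(cv2.findContours(cv2.morphologyEx(m,cv2.MORPH_CLOSE,np.ones((9,9))),cv2.RETR_EXTERNAL,cv2.CHAIN_APPROX_NONE)[0],key=cv2.contourArea)
print(cv2.boundingRect(c),rect(np.array([(R.T@(onz(cw,u,v,.044)-o['tcp_pos']))[:2] for u,v in c[:,0]])))
go.go(.43,.18,.036,25.5)
E
```

```text
tcp_pos: [0.4939, 0.2126, 0.043]
contact_force: [-0.6, -0.1, 1.3]
tcp_pos: [0.4923, 0.2122, 0.0688]
contact_force: [0.0, 1.0, 0.7]
tcp_pos: [0.4273, 0.1806, 0.1013]
contact_force: [0.9, 0.1, 1.0]
(218, 51, 83, 106) ((0.0716, 0.001), (69, 54), 0.1)
t 35.2 tcp [0.4282 0.181  0.1013] yaw 25.6 gap 0.0401 F [ 0.8 -1.3  0.1] grip 0.0 q6 1.39
  turn 0.0012 deg -0.1  shift [0.0012 0.0016 0.0653]  len 0.065
```

```bash
python3 -m handwheel '[[[0,0,0],0,0],[[0,0,0],0,0],[[0,0,0.033],0,0],[[0,0,0.031],0,0],[[0.012,0,0],0,0]]' 20 | grep -E 'tcp|gap|contact'
python3 -m handwheel '[[[0.012,0,0],0,0],[[0.012,0,0],0,0],[[0.012,0,0],0,0],[[0.01,0,0],0,0],[[0,0,0],0,0]]' 20 | grep -E 'tcp|contact'
python3 -m handwheel '[[[0.006,0,0],0,0],[[0.005,0,0],0,0],[[0,0,0],0,0]]' 20 | grep -E 'tcp|contact'
python3 go.py .4865 .2065 .036 25.5
```

```text
tcp_pos: [0.4358, 0.1852, 0.0344]
contact_force: [0.0, 0.2, 0.6]
finger_gap: 0.0011
tcp_pos: [0.4817, 0.2066, 0.0377]
contact_force: [0.5, -0.5, -0.6]
tcp_pos: [0.4895, 0.2105, 0.037]
contact_force: [-1.0, -1.2, 0.3]
t 36.5 tcp [0.4895 0.2105 0.037 ] yaw 25.7 gap 0.0005 F [-1.  -1.2  0.3] grip 0.9 q6 1.42
  turn 0.0013 deg -0.2  shift [-0.0044  0.0023  0.001 ]  len 0.005
```

```bash
python3 -m handwheel '[[[0.004,0,0],0,0],[[0,0,0],0,0]]' 20 | grep -E 'tcp|contact'
python3 -m handwheel '[[[0.002,0,0],0,0],[[0,0,0],0,0]]' 20 | grep -E 'tcp|contact'
python3 -m handwheel '[[[-0.03,0,0],0,0],[[-0.04,0,0],0,0],[[0,0,-0.05],0,0],[[0,0,-0.05],0,0],[[0,0,-0.04],0,0]]' 20 | grep -E 'tcp|contact'
python3 - <<'E'
from h import *
im,cw=cap('wrist','w21.png');o=monitor.get_obs();R=Ro.from_quat(o['orientation']).as_matrix()
h=cv2.cvtColor(im,cv2.COLOR_RGB2HSV)
m=((h[...,0]>160)&(h[...,1]>50)&(h[...,2]>90)).astype(np.uint8)*255
c=max(cv2.findContours(cv2.morphologyEx(m,cv2.MORPH_CLOSE,np.ones((9,9))),cv2.RETR_EXTERNAL,cv2.CHAIN_APPROX_NONE)[0],key=cv2.contourArea)
p=np.array([onz(cw,u,v,.044)[:2] for u,v in c[:,0]]);r=rect(p);print(r,cv2.boundingRect(c))
t=np.radians(25.5);X=np.array([np.cos(t),np.sin(t)]);Y=np.array([-X[1],X[0]]);q=np.array(r[0])-(.546,.2325);print(q@X,q@Y)
im,ct=cap('top','t21.png')
for o in dark(im,ct): 
    if o[2][0]<120: print(o)
# crops for one look: wrist + top
a=cv2.resize(im[130:250,125:330,::-1],(512,300)); b=cv2.imread('pics/w21.png')[:220]
cv2.imwrite('pics/w21b.png',np.vstack([b,a]))
E
```

```text
tcp_pos: [0.4897, 0.2108, 0.0366]
contact_force: [-15.0, -11.8, 13.8]
tcp_pos: [0.4898, 0.2109, 0.0364]
contact_force: [-22.3, -16.0, 19.8]
tcp_pos: [0.4319, 0.1828, 0.1796]
contact_force: [0.6, 1.1, -0.3]
((0.5434, 0.2347), (74, 54), 25.7) (228, 0, 63, 89)
-0.0013995973263314393 0.0031050164772712624
(array([ 20.15625  , 224.2421875]), (0.4115, 0.8191), (118, 68), -90.0)
(array([280.20289855, 217.24637681]), (0.4226, -0.1516), (89, 59), -25.8)
```

View pics/w21b.png

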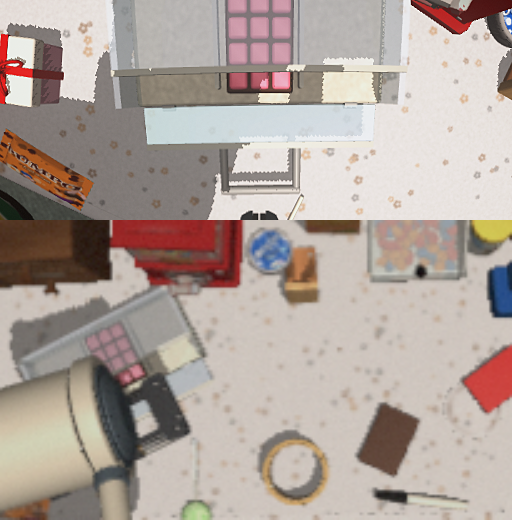

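The pink slab sits flat in the middle bay at wrist (260,45), pink side up. The flap is down, and the other dark slab lies at (388,440) in the lower crop. I've used all 14 picture views, so from here I check by numbers only. A pen lies close to the second slab's near end, so I'll grip its far end.

```bash
python3 -m handwheel '[[[0,0,-0.02],0.0708,1],[[0,0,0],0.0708,1],[[0,0,0],0.0708,1],[[0,0,0],0.0708,1],[[0,0,0],0.0708,1]]' 5 >/dev/null
python3 -m handwheel '[[[0,0,0],0.0708,1],[[0,0,0],0,1],[[0,0,0],0,1]]' 5 >/dev/null
python3 go.py .4678 -.1739 .1 -25.3
```

```text
t 38.4 tcp [0.4319 0.1829 0.1968] yaw -25.0 gap 0.0610 F [-0.2 -0.  -0.1] grip 0.0 q6 2.28
  turn 0.0021 deg -0.3  shift [0.185  0.3072 0.0968]  len 0.371
```

```bash
python3 -m handwheel '[[[0.024,0.039,0],0,1],[[0.024,0.039,0],0,1],[[0.023,0.039,0],0,1],[[0.023,0.038,0],0,1],[[0.023,0.038,0],0,1]]' 5 >/dev/null
python3 -m handwheel '[[[0.023,0.038,0],0,1],[[0.023,0.038,0],0,1],[[0.022,0.038,0],0,1],[[0,0,0],0,1]]' 5 | head -2
python3 - <<'E'
from h import *
import go
im,cw=cap('wrist','w22.png')
for o in dark(im,cw): 
    if 50<o[2][1]<66: print(o)
im,ct=cap('top')
for o in dark(im,ct): 
    if o[2][0]<100: print(o)
go.go(.4678,-.1739,.02,-25.3)
E
```

```text
t: 39.25
tcp_pos: [0.4686, -0.1785, 0.197]
(array([256.33469388, 214.04897959]), (0.4241, -0.155), (88, 59), -25.0)
(array([278.89090909, 221.03636364]), (0.4115, -0.146), (64, 59), -25.1)
t 39.4 tcp [ 0.4677 -0.1744  0.1968] yaw -25.2 gap 0.0910 F [-0.1 -0.7 -0.3] grip 0.0 q6 1.53
  turn 0.0005 deg -0.1  shift [-1.000e-04 -5.000e-04  1.768e-01]  len 0.177
```

```bash
python3 -m handwheel '[[[0,0,0.05],0,1],[[0,0,0.05],0,1],[[0,0,0.05],0,1],[[0,0,0.035],0,1],[[0,0,0.003],0,1]]' 3 |grep -E 'tcp|contact'
python3 -m handwheel '[[[0,0,0],0,0.55],[[0,0,0],0,0.5],[[0,0,0],0,0.5],[[0,0,0],0,0.5],[[0,0,0],0,0.5]]' 3 |grep -E 'tcp|gap|grasp'
python3 -m handwheel '[[[0,0,-0.02],0,0.5],[[0,0,-0.03],0,0.5],[[0,0,-0.03],0,0.5],[[0,0,0.012],0,0.5],[[0,0,-0.022],0,0.5]]' 3 |grep -E 'tcp|gap|grasp'
python3 -m handwheel '[[[0,0,0.012],0,0.5],[[0,0,-0.012],0,0.5],[[0,0,0],0,0.5]]' 3 |grep -E 'tcp|gap|grasp'
python3 - <<'E'
from h import *
im,cw=cap('wrist','w23.png')
for z in(.09,.1):
  for o in dark(im,cw,z=z)[2:]: print(o)
for v in range(180,320,8): print(v,im[v,258].tolist(),end=' ')
E
```

```text
tcp_pos: [0.4656, -0.1714, 0.006]
contact_force: [0.6, 0.6, 0.8]
tcp_pos: [0.4685, -0.1741, 0.01]
finger_gap: 0.0595
grasp_force: 3.0
tcp_pos: [0.4667, -0.1732, 0.098]
finger_gap: 0.0599
grasp_force: 3.0
tcp_pos: [0.4683, -0.174, 0.1001]
finger_gap: 0.06
grasp_force: 3.0
(array([134.47887324, 279.28169014]), (0.4731, -0.0914), (41, 12), -34.7)
(array([258.8487395 , 253.46638655]), (0.4574, -0.1692), (64, 10), 63.9)
(array([14.84571429, 81.51428571]), (0.604, -0.0928), (31, 27), -33.6)
(array([134.47887324, 279.28169014]), (0.4766, -0.0978), (39, 12), -34.7)
(array([258.8487395 , 253.46638655]), (0.4618, -0.1713), (61, 9), 63.9)
(array([14.84571429, 81.51428571]), (0.6003, -0.0991), (29, 26), -33.6)
180 [133, 127, 124] 188 [125, 117, 110] 196 [63, 78, 42] 204 [61, 77, 40] 212 [82, 106, 50] 220 [65, 84, 39] 228 [57, 72, 35] 236 [92, 124, 52] 244 [110, 148, 57] 252 [76, 49, 35] 260 [34, 26, 18] 268 [46, 45, 41] 276 [56, 54, 52] 284 [62, 59, 57] 292 [59, 58, 55] 300 [234, 229, 226] 308 [238, 232, 229] 316 [237, 232, 229]
```

It's the green slab, hanging with its green side toward +x. I'll move to the clear area and lay it down toward −x.

```bash
python3 -m handwheel '[[[0,0,-0.02],-0.0565,0.5],[[0,0,0],-0.0565,0.5],[[0,0,0],-0.0565,0.5],[[0,0,0],-0.0565,0.5],[[0,0,0],0,0.5]]' 6 |grep -E 'tcp|gap|grasp'
python3 go.py .565 -.033 .12 2
```

```text
tcp_pos: [0.4677, -0.1737, 0.1189]
finger_gap: 0.0601
grasp_force: 6.0
t 41.7 tcp [ 0.4677 -0.1737  0.1189] yaw 1.9 gap 0.0601 F [-0.8 -0.1 -0.7] grip 6.0 q6 1.06
  turn -0.0006 deg 0.1  shift [ 0.1021 -0.1372 -0.0011]  len 0.171
```

```bash
python3 -m handwheel '[[[0.02,-0.027,0],0,0.5],[[0.02,-0.027,0],0,0.5],[[0.02,-0.027,0],0,0.5],[[0.02,-0.027,0],0,0.5],[[0.02,-0.028,0],0,0.5]]' 6 >/dev/null
python3 -m handwheel '[[[0,0,0.01],0,0.5],[[0,0,0.01],0,0.5],[[0,0,0.01],0,0.5],[[0,0,0],0,0.5]]' 4 |grep -E 'tcp|contact'
for i in 1 2 3; do python3 -m handwheel '[[[0,0,0.003],0,0.5],[[0,0,0],0,0.5]]' 4 | grep -E 'tcp|contact'; done
```

```text
tcp_pos: [0.5621, -0.0353, 0.0874]
contact_force: [-0.4, 0.1, -0.9]
tcp_pos: [0.5634, -0.0352, 0.086]
contact_force: [-0.1, -0.7, -1.3]
tcp_pos: [0.5635, -0.0348, 0.083]
contact_force: [0.5, 0.1, -0.6]
tcp_pos: [0.5636, -0.0347, 0.08]
contact_force: [0.1, 0.0, -0.3]
```

```bash
for i in 1 2; do python3 -m handwheel '[[[0,0,0.003],0,0.5],[[0,0,0],0,0.5]]' 4 | grep -E 'tcp|contact'; done
python3 -m handwheel '[[[-0.011,0,0.002],0,0.5],[[-0.01,0,0.002],0,0.5],[[-0.01,0,0.004],0,0.5],[[-0.01,0,0.005],0,0.5],[[-0.008,0,0.006],0,0.5]]' 4 | grep -E 'tcp|contact'
python3 - <<'E'
from h import *
im,cw=cap('wrist','w24.png')
for v in range(90,300,8): print(v,im[v,258].tolist(),end=' ')
E
```

```text
tcp_pos: [0.5637, -0.0346, 0.077]
contact_force: [0.6, 0.7, 0.9]
tcp_pos: [0.5636, -0.0347, 0.074]
contact_force: [0.5, 0.2, 0.5]
tcp_pos: [0.5131, -0.0362, 0.0546]
contact_force: [-1.5, -0.3, 1.5]
90 [244, 239, 237] 98 [149, 141, 138] 106 [148, 142, 139] 114 [150, 142, 139] 122 [150, 142, 138] 130 [148, 141, 137] 138 [86, 115, 50] 146 [134, 178, 71] 154 [155, 202, 83] 162 [36, 26, 20] 170 [125, 166, 64] 178 [132, 177, 68] 186 [225, 250, 133] 194 [76, 101, 38] 202 [125, 168, 62] 210 [131, 175, 66] 218 [202, 238, 113] 226 [32, 26, 13] 234 [84, 115, 43] 242 [85, 115, 42] 250 [87, 118, 45] 258 [207, 250, 113] 266 [39, 40, 35] 274 [56, 55, 51] 282 [64, 63, 60] 290 [64, 60, 59] 298 [244, 239, 236]
```

Green is facing up and rotating correctly, so I'll finish laying it down.

```bash
python3 -m handwheel '[[[-0.008,0,0.008],0,0.5],[[-0.006,0,0.01],0,0.5],[[-0.005,0,0.01],0,0.5],[[-0.003,0,0.009],0,0.5],[[-0.001,0,0.007],0,0.5]]' 3 | grep -E 'tcp|contact'
python3 -m handwheel '[[[0,0,0.002],0,0.5],[[0,0,0],0,0.8],[[0,0,0],0,1],[[0,0,0],0,1],[[0,0,0],0,1]]' 3 | grep -E 'tcp|contact|gap'
python3 -m handwheel '[[[0,0,-0.04],0,1],[[0,0,-0.05],0,1],[[-0.02,0,-0.05],0,1],[[-0.02,0,-0.02],0,1],[[0,0,0],0,1]]' | grep -E 'tcp'
python3 - <<'E'
from h import *
import go
im,cw=cap('wrist','w25.png')
print(*col(im,cw,hues=((30,60),)),sep='\n')
for v in range(30,150,8): print(v,im[v,258].tolist(),end=' ')
go.go(.5,-.03,.15,2)
E
```

```text
tcp_pos: [0.4911, -0.0369, 0.0103]
contact_force: [-1.1, -0.0, -0.2]
tcp_pos: [0.4919, -0.037, 0.0094]
contact_force: [0.3, 0.2, -0.3]
finger_gap: 0.0886
tcp_pos: [0.4524, -0.0382, 0.1682]
(array([258., 109.]), (0.5194, -0.0369), (81, 53), 1.7)
30 [223, 214, 208] 38 [223, 215, 209] 46 [221, 213, 207] 54 [221, 212, 206] 62 [62, 56, 52] 70 [108, 132, 68] 78 [105, 130, 66] 86 [58, 46, 39] 94 [106, 131, 66] 102 [100, 126, 60] 110 [57, 45, 37] 118 [104, 130, 63] 126 [98, 123, 58] 134 [64, 74, 42] 142 [104, 129, 64] t 45.7 tcp [ 0.4531 -0.0382  0.1668] yaw 1.8 gap 0.0911 F [-0.5  0.4 -0.5] grip 0.0 q6 1.32
  turn -0.0018 deg 0.2  shift [ 0.0472 -0.0066  0.0168]  len 0.051
```

```bash
python3 -m handwheel '[[[0.03,0,0.04],0,1],[[0.028,0,0.04],0,1],[[0,0,0.04],0,1],[[0,0,0.036],0,1],[[0,0,0],0,1]]' | grep -E 'tcp'
python3 -m handwheel '[[[0,0,0],0,0.6],[[0,0,0],0,0.5],[[0,0,0],0,0.5],[[0,0,0],0,0.5],[[0,0,0],0,0.5]]' 25 | grep -E 'tcp|grasp|contact'
python3 -m handwheel '[[[0,0,-0.03],0,0.5],[[0,0,-0.04],0,0.5],[[0,0,-0.04],0,0.5],[[0,0,0],-0.0655,0.5],[[0,0,0],-0.0655,0.5]]' 25 | grep -E 'tcp|grasp|gap'
python3 -m handwheel '[[[0,0,0],-0.0655,0.5],[[0,0,0],0,0.5]]' 25 | grep -E 'tcp|grasp|gap'
python3 - <<'E'
from h import *
import go
t=np.radians(25.4);X=np.array([np.cos(t),np.sin(t)]);Y=np.array([-X[1],X[0]])
p=np.array([.5475,.237])-.093*X-.075*Y; print(p); go.go(*p,.12,25.4)
E
```

```text
tcp_pos: [0.5083, -0.0357, 0.0047]
tcp_pos: [0.5117, -0.0365, 0.0106]
contact_force: [-0.8, 0.1, 11.6]
grasp_force: 25.0
tcp_pos: [0.5118, -0.0365, 0.1214]
finger_gap: 0.0595
grasp_force: 25.0
tcp_pos: [0.511, -0.0363, 0.12]
finger_gap: 0.0594
grasp_force: 25.0
[0.49565995 0.12935889]
t 47.4 tcp [ 0.511  -0.0363  0.12  ] yaw 25.5 gap 0.0594 F [ 0.4  1.  -0.5] grip 25.0 q6 0.94
  turn 0.0011 deg -0.1  shift [ 0.0572 -0.1562  0.    ]  len 0.166
```

```bash
python3 -m handwheel '[[[0.0143,-0.039,0],0,0.5],[[0.0143,-0.039,0],0,0.5],[[0.0143,-0.039,0],0,0.5],[[0.0143,-0.039,0],0,0.5],[[0,0,0.03],0,0.5]]' 25 | grep -E 'tcp|grasp'
python3 -m handwheel '[[[0,0,0],0,0.5]]' 25 | grep -E 'tcp|grasp|contact'
python3 - <<'E'
from h import *
import go
go.go(.4957,.1294,.044,25.4)
im,cw=cap('wrist','w26.png');o=monitor.get_obs();R=Ro.from_quat(o['orientation']).as_matrix()
T=lambda u,v,z:(R.T@(onz(cw,u,v,z)-o['tcp_pos']))[:2]
def fit(lo,hi,z,sm):
    h=cv2.cvtColor(im,cv2.COLOR_RGB2HSV)
    m=((h[...,0]>=lo)&(h[...,0]<=hi)&(h[...,1]>sm)&(h[...,2]>80)).astype(np.uint8)*255
    for c in cv2.findContours(cv2.morphologyEx(m,cv2.MORPH_CLOSE,np.ones((9,9))),cv2.RETR_EXTERNAL,cv2.CHAIN_APPROX_NONE)[0]:
        if cv2.contourArea(c)>800: print(cv2.boundingRect(c),rect(np.array([T(*p,z) for p in c[:,0]])))
print('green');fit(28,62,.1,70)
print('pink');fit(160,179,.044,40)
E
```

```text
tcp_pos: [0.4974, 0.1335, 0.0919]
grasp_force: 25.0
tcp_pos: [0.4939, 0.1299, 0.0876]
contact_force: [0.1, -0.5, -0.7]
grasp_force: 25.0
t 48.0 tcp [0.4939 0.1299 0.0876] yaw 25.3 gap 0.0597 F [ 0.1 -0.5 -0.7] grip 25.0 q6 1.27
  turn -0.001 deg 0.1  shift [0.0014 0.0012 0.0436]  len 0.044
green
(207, 154, 104, 109) ((0.0218, 0.0001), (57, 50), -0.2)
pink
(105, 123, 82, 16) ((0.0566, -0.0732), (54, 9), 89.1)
(94, 0, 91, 117) ((0.1014, -0.0738), (69, 54), -0.5)
```

Run:
```python
from h import *
cw=viewer.camera_info('wrist');o=monitor.get_obs();R=Ro.from_quat(o['orientation']).as_matrix()
im=cv2.cvtColor(cv2.imread('pics/w26.png'),cv2.COLOR_BGR2GRAY).astype(int)
for x in(.075,.085,.095,.11):
    r=[]
    for y in np.arange(-.052,.056,.002):
        u,v=proj(cw,o['tcp_pos']+R@np.array([x,y,o['tcp_pos'][2]-.044])).round().astype(int); r.append(im[v,u])
    print(x,*r)
```

```text
0.075 162 161 158 129 122 99 193 188 190 143 202 195 191 194 193 193 193 193 192 194 192 191 196 198 195 195 194 194 192 190 190 192 191 193 195 197 194 195 197 198 196 197 195 196 166 166 158 164 158 216 214 215 112 117
0.085 183 185 173 136 118 121 191 189 191 145 193 190 193 195 195 195 195 192 193 195 196 193 190 194 193 195 197 196 195 191 193 192 194 195 189 190 192 196 194 194 193 192 193 194 166 164 167 166 161 223 221 224 135 142
0.095 128 126 125 127 120 115 189 190 195 143 194 192 195 193 192 195 191 192 194 192 193 194 196 195 195 194 193 195 195 198 195 195 196 194 195 196 196 192 189 193 194 195 196 198 167 199 167 166 163 220 220 222 140 137
0.11 182 185 162 133 117 96 188 191 189 141 196 196 194 190 197 199 195 192 192 194 193 195 199 197 196 195 195 195 195 195 196 198 192 189 191 193 195 194 194 199 198 194 195 198 168 197 206 205 232 241 241 240 234 232
```

```bash
python3 -m handwheel '[[[0,0.001,0.015],0,0.5],[[0,0,0.015],0,0.5],[[0,0,0.01],0,0.5],[[0,0,0.003],0,0.5],[[0,0,0],0,0.5]]' 25 | grep -E 'tcp|contact'
python3 -m handwheel '[[[0.01,0,0],0,0.5],[[0.01,0,0],0,0.5],[[0,0,0],0,0.5]]' 25 | grep -E 'tcp|contact'
python3 -m handwheel '[[[0,0,0.002],0,0.5],[[0,0,0],0,0.5]]' 25 | grep -E 'tcp|contact'
```

```text
tcp_pos: [0.4964, 0.1278, 0.0468]
contact_force: [0.0, -0.4, -0.1]
tcp_pos: [0.5156, 0.1373, 0.0469]
contact_force: [0.3, 0.2, -1.3]
tcp_pos: [0.5147, 0.137, 0.0445]
contact_force: [0.4, 0.6, -2.1]
```

```bash
python3 -m handwheel '[[[0,0,0.003],0,0.5],[[0,0,0],0,0.5]]' 25 | grep -E 'tcp|contact'
python3 -m handwheel '[[[0,0,0.001],0,0.5],[[0,0,0],0,0.78],[[0,0,0],0,0.78],[[0,0,0],0,0.78],[[0,0,-0.03],0,0.78]]' 25 | grep -E 'tcp|contact'
python3 -m handwheel '[[[0,0,-0.03],0,0.78],[[-0.033,0,0],0,0],[[-0.033,0,0],0,0],[[0,0,0],0,0],[[0,0,0],0,0]]' 25 | grep -E 'tcp|contact'
cat > fit.py <<'E'
from h import *
import go
def fits(name):
    im,cw=cap('wrist',name);o=monitor.get_obs();R=Ro.from_quat(o['orientation']).as_matrix()
    h=cv2.cvtColor(im,cv2.COLOR_RGB2HSV)
    for n,lo,hi,sm in(('green',28,62,55),('pink',160,179,40)):
        m=((h[...,0]>=lo)&(h[...,0]<=hi)&(h[...,1]>sm)&(h[...,2]>80)).astype(np.uint8)*255
        for c in cv2.findContours(cv2.morphologyEx(m,cv2.MORPH_CLOSE,np.ones((13,13))),cv2.RETR_EXTERNAL,cv2.CHAIN_APPROX_NONE)[0]:
            if cv2.contourArea(c)>600: print(n,cv2.boundingRect(c),rect(np.array([(R.T@(onz(cw,u,v,.044)-o['tcp_pos']))[:2] for u,v in c[:,0]])))
    go.go(*o['tcp_pos'])
E
python3 -c "import fit;fit.fits('w27.png')"
```

```text
tcp_pos: [0.5142, 0.1368, 0.0412]
contact_force: [-0.4, 0.5, -0.3]
tcp_pos: [0.5124, 0.1365, 0.0683]
contact_force: [0.7, 0.5, -0.4]
tcp_pos: [0.4546, 0.1083, 0.1008]
contact_force: [0.4, 0.1, 0.5]
green (218, 40, 82, 125) ((0.0723, 0.0008), (81, 53), -0.0)
pink (100, 0, 84, 71) ((0.118, -0.0752), (54, 45), 89.9)
t 50.3 tcp [0.4554 0.1086 0.1008] yaw 25.4 gap 0.0380 F [0.5 0.4 0.9] grip 0.0 q6 1.23
  turn -0.0 deg 0.0  shift [0. 0. 0.]  len 0.0
```

```bash
python3 -m handwheel '[[[0,0,0],0,0],[[0,0,0],0,0],[[0,0,0.033],0,0],[[0,0,0.031],0,0],[[0.01,0,0],0,0]]' 20 | grep -E 'tcp|gap|contact'
python3 -m handwheel '[[[0.012,0,0],0,0],[[0.012,0,0],0,0],[[0.012,0,0],0,0],[[0.012,0,0],0,0],[[0,0,0],0,0]]' 20 | grep -E 'tcp|contact'
python3 -m handwheel '[[[0.006,0,0],0,0],[[0.005,0,0],0,0],[[0,0,0],0,0]]' 20 | grep -E 'tcp|contact'
python3 -m handwheel '[[[0.003,0,0],0,0],[[0,0,0],0,0]]' 20 | grep -E 'tcp|contact'
```

```text
tcp_pos: [0.4614, 0.1125, 0.0338]
contact_force: [-0.4, -0.7, 0.3]
finger_gap: 0.0006
tcp_pos: [0.5095, 0.1342, 0.0372]
contact_force: [-0.1, -0.5, 0.5]
tcp_pos: [0.5176, 0.1383, 0.0366]
contact_force: [0.1, -0.0, -0.2]
tcp_pos: [0.5199, 0.1394, 0.0365]
contact_force: [-0.0, 0.1, -0.4]
```

Checking from further back.

```bash
python3 -m handwheel '[[[-0.03,0,0],0,0],[[-0.04,0,0],0,0],[[0,0,-0.05],0,0],[[0,0,-0.03],0,0],[[0,0,0],0,0]]' 20 | grep -E 'tcp|contact'
python3 -c "import fit;fit.fits('w28.png')"
python3 - <<'E'
from h import *
im,ct=cap('top','t28.png')
print([o for o in dark(im,ct) if o[2][0]<100])
print(col(im,ct,z=.044,hues=((160,179),(0,3),(28,62)),amin=60))
E
```

```text
tcp_pos: [0.4583, 0.1095, 0.1199]
contact_force: [-0.7, 0.7, -0.8]
green (222, 54, 76, 26) ((0.0997, 0.0019), (53, 17), 89.7)
green (221, 0, 77, 40) ((0.1314, 0.0016), (52, 26), 90.0)
pink (111, 0, 78, 79) ((0.1201, -0.0756), (54, 54), -89.9)
t 52.4 tcp [0.4576 0.1094 0.1182] yaw 25.4 gap 0.0006 F [-0.1  0.4 -0.9] grip 0.0 q6 1.24
  turn -0.0 deg 0.0  shift [0. 0. 0.]  len 0.0
[]
[(array([505., 377.]), (-0.1753, -0.9722), (56, 37), 0.9), (array([497., 339.]), (-0.0266, -0.9397), (100, 82), 89.3), (array([501., 271.]), (0.2185, -0.9522), (175, 84), -1.8), (array([ 23., 224.]), (0.4082, 0.7865), (83, 15), 89.9), (array([357., 225.]), (0.3928, -0.4196), (87, 59), 25.1), (array([ 15., 210.]), (0.4604, 0.822), (120, 13), -88.2), (array([504., 202.]), (0.4696, -0.9639), (109, 84), -3.5), (array([324., 193.]), (0.5055, -0.3085), (88, 59), -54.9), (array([400., 190.]), (0.5134, -0.5787), (159, 77), -41.3), (array([106., 182.]), (0.5573, 0.476), (62, 61), 84.9), (array([ 14., 178.]), (0.5781, 0.83), (116, 45), 89.0), (array([ 28., 136.]), (0.7446, 0.7819), (163, 100), 14.8), (array([338., 100.]), (0.8459, -0.3685), (101, 37), -83.8), (array([196., 123.]), (0.7701, 0.1473), (247, 189), -2.6)]
```

Both slabs are in flat and coloured side up, with near ends about level. Now I'll shut the flap.

```bash
python3 -m handwheel '[[[-0.03,0,-0.04],0,0.4],[[0,0,0],-0.0682,0.4],[[0,0,0],-0.0682,0.4],[[0,0,0],-0.0682,0.4],[[0,0,0],-0.0682,0.4]]' 8 >/dev/null
python3 -m handwheel '[[[0,0,0],-0.0682,0.4],[[0,0,0],-0.0682,0.4],[[0,0,0],-0.0682,0.4],[[0,0,0],-0.0682,0.4],[[0,0,0],-0.0682,0.4]]' 8 >/dev/null
python3 -m handwheel '[[[0,0,0],-0.0682,0.4],[[0,0,0],-0.0682,0.4],[[0,0,0],0,0.4]]' 8 >/dev/null
python3 - <<'E'
from h import *
import go
go.go(.4215,.1755,.07,114.5)
im,cw=cap('wrist','w29.png')
g=cv2.cvtColor(im,cv2.COLOR_RGB2GRAY).astype(int)
X=np.array([.9033,.4289]);Y=np.array([-.4289,.9033])
for dy in(.01,.0,-.01,.02):
    r=[]
    for dx in np.arange(-.03,.031,.003):
        p=np.array([.4215,.1755])+dx*X+dy*Y; u,v=proj(cw,(*p,.024)).round().astype(int); r.append(g[v,u] if 0<=v<384 and 0<=u<512 else -1)
    print(dy,(u,v),*r)
E
```

```text
t 53.7 tcp [0.4288 0.0965 0.1554] yaw 115.6 gap 0.0363 F [-0.5 -0.5 -1.3] grip 0.0 q6 -0.36
  turn 0.0089 deg -1.1  shift [0.0749 0.0261 0.0854]  len 0.117
0.01 (np.int64(324), np.int64(88)) 240 241 240 135 145 146 145 144 151 92 138 100 143 141 141 142 141 143 142 142 142
0.0 (np.int64(323), np.int64(100)) 240 180 146 148 148 144 149 143 154 93 138 100 152 143 144 142 142 143 130 135 139
-0.01 (np.int64(323), np.int64(111)) 249 147 150 151 149 144 147 146 153 94 125 100 153 144 143 143 139 143 142 143 142
0.02 (np.int64(324), np.int64(77)) 147 147 147 143 145 142 144 141 150 100 136 88 143 142 139 141 141 140 140 142 141
```

The bar sits exactly where expected, so I'll pinch it and close the flap along the arc.

```bash
python3 -m handwheel '[[[0.038,0.013,0],0.005,0.4],[[0.037,0.013,0],0,0.4],[[0,0,0.04],0,0.4],[[0,0,0.045],0,0.4],[[0,0,0],0,0.4]]' 8 | grep -E 'tcp|gap'
python3 -m handwheel '[[[0,0,0.03],0,0.4],[[0,0,0.03],0,0.4],[[0,0,0.003],0,0.4],[[0,0,0],0,0.1],[[0,0,0],0,0]]' 8 | grep -E 'tcp|gap|contact'
python3 -m handwheel '[[[0,0,0],0,0],[[0,0,0],0,0],[[0,0,0],0,0],[[0,0,0],0,0]]' 8 | grep -E 'tcp|gap|contact|grasp'; python3 go.py .4215 .1755 .007 115.4
```

```text
tcp_pos: [0.418, 0.1748, 0.0674]
finger_gap: 0.0367
tcp_pos: [0.4219, 0.1756, 0.0101]
contact_force: [-1.3, -0.3, -0.6]
finger_gap: 0.0232
tcp_pos: [0.421, 0.1753, 0.0095]
contact_force: [-2.8, -2.6, 11.1]
finger_gap: 0.0098
grasp_force: 8.0
t 55.1 tcp [0.421  0.1753 0.0095] yaw 114.8 gap 0.0098 F [-2.8 -2.6 11.1] grip 8.0 q6 -0.17
  turn -0.0049 deg 0.6  shift [-0.0001  0.0006  0.0025]  len 0.003
```

```bash
python3 -m handwheel '[[[0,0,-0.0133],0,0],[[0,0.0022,-0.0132],0,0],[[0,0.0043,-0.0127],0,0],[[0,0.006,-0.0118],0,0],[[0,0.008,-0.0108],0,0]]' 8 | grep -E 'tcp|gap|contact'
python3 -m handwheel '[[[0,0.0095,-0.0095],0,0],[[0,0.011,-0.0077],0,0],[[0,0.012,-0.006],0,0],[[0,0.0128,-0.004],0,0],[[0,0,0],0,0]]' 8 | grep -E 'tcp|gap|contact'
python3 -m handwheel '[[[0,0.0075,-0.001],0,0],[[0,0.005,-0.001],0,0],[[0,0,0],0,0]]' 8 | grep -E 'tcp|gap|contact'
```

```text
tcp_pos: [0.4369, 0.1832, 0.0712]
contact_force: [-13.1, -5.2, 6.0]
finger_gap: 0.01
tcp_pos: [0.4822, 0.2039, 0.0989]
contact_force: [-2.4, 1.6, 10.6]
finger_gap: 0.0097
tcp_pos: [0.4924, 0.2086, 0.1]
contact_force: [-1.1, 3.3, 5.5]
finger_gap: 0.0101
```

```bash
for i in 1 2 3; do python3 -m handwheel '[[[0,0.002,0],0,0],[[0,0,0],0,0]]' 8 | grep -E 'tcp|contact'; done
```

```text
tcp_pos: [0.4927, 0.2086, 0.0996]
contact_force: [-6.3, -0.7, 9.5]
tcp_pos: [0.4928, 0.2086, 0.0991]
contact_force: [-12.4, -6.4, 8.6]
tcp_pos: [0.4944, 0.2094, 0.0991]
contact_force: [-15.1, -6.8, 10.4]
```

```bash
python3 -m handwheel '[[[0,0,0],0,0.4],[[0,0,0],0,0.4],[[0,0,0],0,0.4],[[0,0,-0.03],0,0.4],[[0,0,-0.04],0,0.4]]' 8 | grep -E 'tcp|contact'
python3 -m handwheel '[[[0,-0.04,0],0,0],[[0,0,0],0,0],[[0,0,0],0,0],[[0,0,0],0,0],[[0,0,0],0,0]]' 8 | grep -E 'tcp|gap'
python3 -m handwheel '[[[0,-0.01,0.03],0,0],[[0,0,0.03],0,0],[[0,0,0],0,0]]' 8 | grep -E 'tcp|gap|contact'
python3 - <<'E'
from h import *
import go
go.go(.4944,.2094,.105,115.4)
E
```

```text
tcp_pos: [0.4966, 0.2104, 0.1689]
contact_force: [0.7, 0.6, 0.2]
tcp_pos: [0.4619, 0.1942, 0.1692]
finger_gap: 0.0015
tcp_pos: [0.4506, 0.1894, 0.1067]
contact_force: [-0.3, -0.1, 0.4]
finger_gap: 0.0002
t 58.4 tcp [0.4506 0.1894 0.1067] yaw 114.8 gap 0.0002 F [-0.3 -0.1  0.4] grip 0.0 q6 -0.16
  turn -0.005 deg 0.6  shift [-0.0007  0.0482  0.0017]  len 0.048
```

```bash
python3 -m handwheel '[[[0,0.01,0],0,0],[[0,0.01,0],0,0],[[0,0.004,0],0,0],[[0,0,0],0,0]]' 8 | grep -E 'tcp|contact'
for i in 1 2 3; do python3 -m handwheel '[[[0,0.003,0],0,0],[[0,0,0],0,0]]' 8 | grep -E 'tcp|contact'; done
```

```text
tcp_pos: [0.4755, 0.2005, 0.1103]
contact_force: [0.2, -0.5, 0.5]
tcp_pos: [0.477, 0.2013, 0.1098]
contact_force: [0.4, -0.0, -0.0]
tcp_pos: [0.4792, 0.2024, 0.1095]
contact_force: [-1.2, -1.6, 1.6]
tcp_pos: [0.4796, 0.2027, 0.1092]
contact_force: [-13.8, -8.6, 11.9]
```

The bar meets a firm stop right away, so the flap is shut. I'll back off for a final check.

```bash
python3 -m handwheel '[[[0,-0.03,0],0,0],[[0,-0.03,0],0,0],[[0,0,-0.05],0,0],[[0,0,-0.05],0,0],[[0,0,-0.05],0,0]]' 8 | grep -E 'tcp'
python3 -m handwheel '[[[-0.05,0,-0.03],0,0],[[-0.05,0,0],0,0],[[-0.04,0,0],0,0],[[0,0,0],0,0]]' 8 | grep -E 'tcp|contact'
python3 - <<'E'
from h import *
X=np.array([.9033,.4289]);Y=np.array([-.4289,.9033])
im,cw=cap('wrist','w30.png')
h=cv2.cvtColor(im,cv2.COLOR_RGB2HSV)
for n,lo,hi,sm in(('green',28,62,45),('pink',160,179,35)):
    m=((h[...,0]>=lo)&(h[...,0]<=hi)&(h[...,1]>sm)&(h[...,2]>80)).astype(np.uint8)*255
    for c in cv2.findContours(cv2.morphologyEx(m,cv2.MORPH_CLOSE,np.ones((13,13))),cv2.RETR_EXTERNAL,cv2.CHAIN_APPROX_NONE)[0]:
        if cv2.contourArea(c)>500:
            r=rect(np.array([onz(cw,u,v,.044)[:2] for u,v in c[:,0]]));q=np.array(r[0])-(.5475,.237);print(n,cv2.boundingRect(c),r,(q@X).round(4),(q@Y).round(4))
g=cv2.cvtColor(im,cv2.COLOR_RGB2GRAY).astype(int)
for dy in(.015,0,-.015):
    r=[]
    for x in np.arange(-.09,-.035,.003):
        p=np.array([.5475,.237])+x*X+dy*Y; u,v=proj(cw,(*p,.115)).round().astype(int); r.append(g[v,u] if 0<=v<384 and 0<=u<512 else -1)
    print(dy,(u,v),*r)
E
```

```text
tcp_pos: [0.4272, 0.1783, 0.2615]
tcp_pos: [0.4854, 0.0542, 0.2855]
contact_force: [0.1, 0.9, 0.1]
green (330, 90, 66, 45) ((0.5774, 0.1621), (82, 53), 26.6) -0.0051 -0.0805
green (145, 34, 35, 36) ((0.3283, 0.1253), (41, 40), 22.2) -0.2459 -0.0069
pink (436, 216, 45, 46) ((0.7958, 0.0788), (82, 56), -14.5) 0.1564 -0.2494
pink (381, 189, 35, 45) ((0.6898, 0.0739), (67, 30), -22.4) 0.0586 -0.2084
pink (337, 20, 68, 48) ((0.5478, 0.2365), (80, 54), 26.3) 0.0001 -0.0006
0.015 (np.int64(358), np.int64(15)) 122 120 120 122 122 91 86 145 76 81 98 89 132 131 132 127 166 220 236
0 (np.int64(358), np.int64(31)) 121 122 121 125 122 93 89 123 72 80 199 118 118 108 176 168 46 240 224
-0.015 (np.int64(357), np.int64(47)) 126 127 122 125 121 94 91 133 127 179 180 108 122 111 180 177 48 194 224
```

```bash
python3 -c "
from cell import manip
print(manip.hand_in())"
```

```text
the job is handed in; nothing more can be done
None
```

I handed the job in: the two slabs on the table, pink and green, were turned over and lie flat, coloured side up, in the middle and right-hand bays, and the flap is pushed shut to a firm stop; the first attempt at the pink slab caught the roof edge and had to be redone, and after my 14 picture views ran out I checked the green slab and the shut flap only by measurement.

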